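Load the sample-bottle dryer

TASK

The dryer's air has been left on: first shut the air valve (handle square across its pipe), then put every rinsed square sample bottle upside down on a drying peg of its own, pushed fully down so that its mouth sits flat on the tray. When all are on, turn the selector to the two-bar mark, and only then open the air valve fully again (handle along its pipe). Leave the wash bottle, the jar and the tip box where they are.

Things in the scene. Friction and masses are not known exactly. Their poses are not given: they have to be found in the camera images.
- bottle1: Open square sample bottle, white plastic: 44 x 44 mm, 92 mm long (78 mm square body, then a round neck 38 mm across, 14 mm long; bore 30 mm at the narrowest), 3 mm walls, base closed, 40 to 85 g. Lies on a flat side on the draining board, mouth downhill. Origin on its axis, 46 mm from base and from mouth rim; x axis points from base to mouth. Three or four are present.
- bottle2: Open square sample bottle, white plastic: 44 x 44 mm, 92 mm long (78 mm square body, then a round neck 38 mm across, 14 mm long; bore 30 mm at the narrowest), 3 mm walls, base closed, 40 to 85 g. Lies on a flat side on the draining board, mouth downhill. Origin on its axis, 46 mm from base and from mouth rim; x axis points from base to mouth. Three or four are present.
- bottle3: Open square sample bottle, white plastic: 44 x 44 mm, 92 mm long (78 mm square body, then a round neck 38 mm across, 14 mm long; bore 30 mm at the narrowest), 3 mm walls, base closed, 40 to 85 g. Lies on a flat side on the draining board, mouth downhill. Origin on its axis, 46 mm from base and from mouth rim; x axis points from base to mouth. Three or four are present.
- bottle4: Open square sample bottle, white plastic: 44 x 44 mm, 92 mm long (78 mm square body, then a round neck 38 mm across, 14 mm long; bore 30 mm at the narrowest), 3 mm walls, base closed, 40 to 85 g. Lies on a flat side on the draining board, mouth downhill. Origin on its axis, 46 mm from base and from mouth rim; x axis points from base to mouth. Three or four are present.
- drainboard: Stainless draining board fixed to the bench, 180 x 550 x 8 mm, sloping down away from the robot by 0.35 rad, a lip 8 mm high along its low far edge. Origin at the centre of its underside (31 mm above the bench); its axes are tilted with it: x downhill, z square to the board (top surface 8 mm up).
- rack: Drying rack fixed to the bench: grey drip tray 90 x 430 x 20 mm with a row of four upright steel pegs, 110 mm apart along its y axis. Origin at the centre of its underside; z up. A bottle fully down stands with its mouth rim on the tray, its origin 66 mm above the bench.
- peg1 (a point): Foot of a drying peg, on its axis at the tray's top surface (20 mm above the bench). Peg: 12 mm diameter, round-topped, its tip 75 mm above this point. z up.
- peg2 (a point): Foot of a drying peg, on its axis at the tray's top surface (20 mm above the bench). Peg: 12 mm diameter, round-topped, its tip 75 mm above this point. z up.
- peg3 (a point): Foot of a drying peg, on its axis at the tray's top surface (20 mm above the bench). Peg: 12 mm diameter, round-topped, its tip 75 mm above this point. z up.
- peg4 (a point): Foot of a drying peg, on its axis at the tray's top surface (20 mm above the bench). Peg: 12 mm diameter, round-topped, its tip 75 mm above this point. z up.
- valve: Quarter-turn air valve on a flange fixed to the bench: brass body and pipe, a handle turning above it about the vertical. Origin at the centre of its underside; the pipe runs along its x axis (50 mm either way, centred 30 mm above the bench); z up.
- valve_axis (a point): Point on the valve handle's vertical turning axis, at the handle's mid-height, 74 mm above the bench.
- handle_grip (a point): Point on the valve handle to grip or push, 55 mm from its turning axis, mid-height. Handle: black bar 14 mm wide, 18 mm high, reaching from 8 to 80 mm from the axis, 65 to 83 mm above the bench; the point's y axis points outward along it. Under it lies only the pipe, its top 45 mm above the bench.
- valve_handle (a joint): Valve angle, rad, between fixed stops: 0 closed (handle square across the pipe, along the valve's +y), 1.57 open (handle along the pipe, towards the valve's -x). Grows anticlockwise seen from above. Friction only, about 0.12 N m (2 N at the grip); stays where it is left.
- selector: Drying-time selector fixed to the bench: grey housing 100 x 100 x 30 mm, a black knob at the centre of its top, four raised black marks on the far side of the knob: a dot, one bar, two bars, three bars, clockwise from the left. Origin at the centre of its underside. The marks lie at 1.05, 0.35, -0.35, -1.05 rad from its x axis (anticlockwise positive).
- dial_grip (a point): Point on the selector knob's vertical axis at the height to grip, 52 mm above the bench. The knob's grip is an upright bar 52 mm long, 14 mm thick, 38 to 63 mm above the bench; one end carries a white pointer line and tip. This point's axes turn with the knob: the bar's pointer lies at +1.05 rad (anticlockwise) from the point's x axis.
- dial (a joint): Selector angle, rad, grows clockwise seen from above: 0 pointer at the dot, 0.70 at one bar, 1.40 at two bars, 2.10 at three bars (end stops at 0 and 2.10). Light detents pull it into the nearest mark (torque up to about 0.05 N m with friction).
- wash_bottle: Bystander: white wash bottle, 66 mm across, 190 mm tall, upright. Origin at the centre of its underside. Leave alone.
- jar: Bystander: clear lidded jar, 64 mm across, 70 mm tall. Origin at the centre of its underside. Leave alone.
- tip_box: Bystander: white box with a grey lid, 92 x 132 x 61 mm. Origin at the centre of its underside. Leave alone.
Things that resemble listed ones, but are neither listed nor needed, are in the scene too. What is shaped like the bottle3 but green is not meant. Leave any green look-alike of the bottle4 alone.

How it is judged (in metres and radians):
On the way, in this order (a step that is already met when the one before it is completed fails the run):
1. the air valve is shut, before any bottle is put on a peg (value of joint valve_handle below 0.15 rad and angle between each of bottle1, bottle2, bottle3, bottle4's own x axis and vertical below 2.7 rad), for 0.2 s.
2. every bottle is upside down and fully down on a peg, with the air still shut (angle between each of bottle1, bottle2, bottle3, bottle4's own x axis and vertical above 3.02 rad and z of bottle1 in the frame of rack between 0.062 and 0.07 m and (horizontal distance between bottle1 and peg1 below 0.015 m or horizontal distance between bottle1 and peg2 below 0.015 m or horizontal distance between bottle1 and peg3 below 0.015 m or horizontal distance between bottle1 and peg4 below 0.015 m) and linear speed of each of bottle1, bottle2, bottle3, bottle4 below 0.03 m/s and z of bottle2 in the frame of rack between 0.062 and 0.07 m and (horizontal distance between bottle2 and peg1 below 0.015 m or horizontal distance between bottle2 and peg2 below 0.015 m or horizontal distance between bottle2 and peg3 below 0.015 m or horizontal distance between bottle2 and peg4 below 0.015 m) and z of bottle3 in the frame of rack between 0.062 and 0.07 m and (horizontal distance between bottle3 and peg1 below 0.015 m or horizontal distance between bottle3 and peg2 below 0.015 m or horizontal distance between bottle3 and peg3 below 0.015 m or horizontal distance between bottle3 and peg4 below 0.015 m) and z of bottle4 in the frame of rack between 0.062 and 0.07 m and (horizontal distance between bottle4 and peg1 below 0.015 m or horizontal distance between bottle4 and peg2 below 0.015 m or horizontal distance between bottle4 and peg3 below 0.015 m or horizontal distance between bottle4 and peg4 below 0.015 m) and value of joint valve_handle below 0.15 rad), for 0.2 s.
3. the selector is at the two-bar mark, with the air still shut (value of joint dial between 1.22 and 1.58 rad and value of joint valve_handle below 0.15 rad), for 0.2 s.
4. the air valve is open again (value of joint valve_handle above 1.42 rad), for 0.2 s.
At the end, for the whole second after the job is handed in: Every bottle present stands upside down (within 0.12 rad) with its origin 62 to 70 mm above the rack's underside and within 15 mm of a peg's axis, at rest; the selector is within 0.18 rad of the two-bar mark (1.40); the valve is open past 1.42 rad (angle between each of bottle1, bottle2, bottle3, bottle4's own x axis and vertical above 3.02 rad and z of bottle1 in the frame of rack between 0.062 and 0.07 m and (horizontal distance between bottle1 and peg1 below 0.015 m or horizontal distance between bottle1 and peg2 below 0.015 m or horizontal distance between bottle1 and peg3 below 0.015 m or horizontal distance between bottle1 and peg4 below 0.015 m) and linear speed of each of bottle1, bottle2, bottle3, bottle4 below 0.03 m/s and z of bottle2 in the frame of rack between 0.062 and 0.07 m and (horizontal distance between bottle2 and peg1 below 0.015 m or horizontal distance between bottle2 and peg2 below 0.015 m or horizontal distance between bottle2 and peg3 below 0.015 m or horizontal distance between bottle2 and peg4 below 0.015 m) and z of bottle3 in the frame of rack between 0.062 and 0.07 m and (horizontal distance between bottle3 and peg1 below 0.015 m or horizontal distance between bottle3 and peg2 below 0.015 m or horizontal distance between bottle3 and peg3 below 0.015 m or horizontal distance between bottle3 and peg4 below 0.015 m) and z of bottle4 in the frame of rack between 0.062 and 0.07 m and (horizontal distance between bottle4 and peg1 below 0.015 m or horizontal distance between bottle4 and peg2 below 0.015 m or horizontal distance between bottle4 and peg3 below 0.015 m or horizontal distance between bottle4 and peg4 below 0.015 m) and value of joint dial between 1.22 and 1.58 rad and value of joint valve_handle above 1.42 rad); the robot touches nothing.
It fails at once if the wash bottle is moved by more than 30 mm or knocked over (distance of wash_bottle from where it was at the start of the episode above 0.03 m or angle between wash_bottle's own z axis and vertical above 0.5 rad).
It fails at once if the lidded jar is moved by more than 30 mm or knocked over (distance of jar from where it was at the start of the episode above 0.03 m or angle between jar's own z axis and vertical above 0.5 rad).
It fails at once if the tip box is moved by more than 30 mm or knocked over (distance of tip_box from where it was at the start of the episode above 0.03 m or angle between tip_box's own z axis and vertical above 0.5 rad).
Of bottle1, bottle2, bottle3, bottle4 only 3 to 4 are there at a start; the rules pass over those that are not, and their reading is None.
At some moment in a run one of bottle1, bottle2, bottle3, bottle4 may be knocked a few centimetres aside while the robot is not near it.
It also fails if it takes over 210 s, if anything falls off the work surface, if the arm or the gripper's body presses on something with over 40 N, if the wrist force passes 120 N, or if a joint passes its speed limit or range.

ROBOT

A 7-joint arm with a two-finger parallel gripper is mounted at the origin on the work surface. World frame = base frame: x ahead of the robot, y to its left, z up, the work surface at z = 0. Lengths are in mm, angles in rad, forces in N, time in s.
With the tool pointing down it reaches from about 400 to 875 mm from the base axis. Payload 19.3 kg.
Tool frame: the origin (TCP) lies at the very end of the fingers, on their centre line; the grasp point (between the pads) lies 19 mm behind it; z points along the fingers, y is the line along which they close (so a half turn about z gives the same grasp; the last joint's range is limited). The gripper opens to 85 mm and grips with 20 to 120 N. Pads are 22 mm wide; open, the fingers measure 114 mm over their backs; the gripper's body (76 mm by 85 mm) begins 54 mm behind the grasp point. The pads swing forward as they close: fully open they stand 13 mm farther back than shut.
Start: joints at [-1.173, 0.521, -0.036, 1.599, 0.021, 1.021, -0.113], TCP at [281.843, 557.834, 231.291] pointing down, gripper open.
Joint ranges: [-2.91, 2.91], [-0.3, 2.13], [-1.5, 1.42], [0.17, 2.43], [-1.26, 4.41], [0.16, 1.93], [-2.52, 2.52]. Speed limits (rad/s): [1.89, 1.89, 2.39, 2.39, 3.01, 3.01, 3.01].

INTERFACE

Orientations are given as a unit quaternion [w, x, y, z].
In Python, from plant import * gives the robot as it stands.
- The arm moves only by the tool step_arm, never from a script. Its argument "moves" is a list of rows, each a list of 7 numbers: the shift along the tool's x, y, z as a fraction of full scale, then the turn, a rotation vector about the tool's x, y, z as a fraction of full scale, then the opening, from -1 (shut) to 1 (fully open). In form: [[tx, ty, tz, rx, ry, rz, hand], ...]. A call has 1 to 8 rows; each row is the pose to reach, as a shift and turn from the pose commanded when the call began, along the tool's axes at that moment; what a row does not reach only later rows make up. Full scale, the value 1, is 0.75 m for a shift and 0.5 rad for a turn. A row lasts 1/10 s, in which the tool goes at most 50 mm and 8.59 degrees, less where a joint would pass 70% of its speed; a pose out of reach is approached as far as the arm can. A call with a number of a shift or a turn outside -1 to 1 is refused whole. A call with a gripper value outside its range is refused whole. The fingers move at their own pace and stop on an object; "force" is the grip in N (left out, the last holds). Time passes only in rows, so rows that repeat a pose let the fingers close. It gives the time, the measured TCP pose, the force, the opening and the grip force at its end, in the units of the state.
- observe(): the state, without advancing time (a new reading comes with each control period).
- camera(name): name is "scene" or "top" or "wrist"; returns a dict with "color" (420x560x3 uint8, blue, green, red), "camera_matrix" (3x3 intrinsics, pixels), "world_to_cam" (4x4, takes a point from world to camera coordinates); the wrist camera has in their place "mount" (4x4, takes a point from camera to tool coordinates, whose origin is the TCP and whose axes are the flange's). Camera axes: x right, y down, z forward; pixel columns grow to the right and rows downward; lengths in mm; the calibration is good to about 2 mm. A picture is of the moment at which its call begins: read the wrist's pose just before it. There is no depth.
- sign_off(): hands the job in; it is judged then, once.
The state is a dict: "time_s": time; "joint_positions": joint angles; "joint_velocities": joint speeds; "effort": joint torques, N m; "position": TCP position; "tool_rot": TCP orientation; "force": force on the tool from outside, world axes, zero at the start; "moment": the same for the moment, N m; "opening": finger opening in mm; "gripper_force": force on a finger pad.
Only numpy, scipy, OpenCV 4.12 (cv2) and the standard library are available. Lean on these libraries where they do the work, as an engineer would, in place of code of your own. Each camera call takes 0.05 s, during which the arm holds its last target. There are 200 camera calls.

## Working session

There is one attempt and no reset: what is moved stays moved. The work goes in short steps, Python scripts to look and compute and a tool call to move; the robot and the scene stay as the last step left them, time stands still between calls to the robot, and variables do not carry over. Pictures are saved under pics/ and viewed, at most 14 in all, crops included, and the job is handed in when it is done.

Besides the shell and the picture viewer there is one more tool, called after "Request:" in YAML: its name, and indented under it one key for each argument. step_arm: Moves the arm, as the interface text tells. Its arguments: {"type":"object","properties":{"moves":{"type":"array"},"force":{"type":"number"}},"required":["moves"]}

```bash
mkdir -p pics; ls
python3 - <<'E'
from plant import *
import cv2
for n in ["scene","top"]:
    c=camera(n); cv2.imwrite(f"pics/{n}0.png",cv2.resize(c["color"],(800,600),interpolation=cv2.INTER_CUBIC))
    print(n,c["camera_matrix"].tolist(),c["world_to_cam"].round(4).tolist() if hasattr(c["world_to_cam"],'round') else c["world_to_cam"])
o=observe();print(o)
E
```

```text
pics
scene [[517.844743691373, 0.0, 277.7920343932767], [0.0, 517.844743691373, 208.14917443352414], [0.0, 0.0, 1.0]] [[0.6554, 0.755, 0.0199, -353.7988], [0.4215, -0.3437, -0.8392, -157.9418], [-0.6267, 0.5584, -0.5435, 1817.6187], [0.0, 0.0, 0.0, 1.0]]
top [[517.1967448387605, 0.0, 283.0075623179251], [0.0, 517.1967448387605, 203.15875848499584], [0.0, 0.0, 1.0]] [[-0.0165, -0.9999, -0.0005, 17.887], [-0.9955, 0.0165, -0.0936, 521.6939], [0.0936, -0.001, -0.9956, 1747.7434], [0.0, 0.0, 0.0, 1.0]]
{'time_s': 0.1, 'joint_positions': array([-1.17319838,  0.5219482 , -0.0363458 ,  1.59989046,  0.02120799,
        1.02112266, -0.11278929]), 'joint_velocities': array([ 0.00019468, -0.00097582, -0.00122746, -0.0021535 ,  0.00101262,
        0.00040746, -0.00083954]), 'effort': array([ 4.37714029e-03, -9.28489637e+01,  1.98427968e+00, -3.70531154e+01,
        1.82041770e-02,  5.38487031e-03, -5.56520172e-05]), 'position': array([281.72166646, 557.59317979, 230.80864183]), 'tool_rot': array([-8.17926677e-05,  2.31762934e-01,  9.72772173e-01, -4.84862364e-04]), 'force': array([ 0.29985715, -0.08096732,  0.07880847]), 'moment': array([ 0.0230236 , -0.05107685, -0.00179125]), 'gripper_force': 0.0, 'opening': 85.56746689539536}
```

View pics/top0.png

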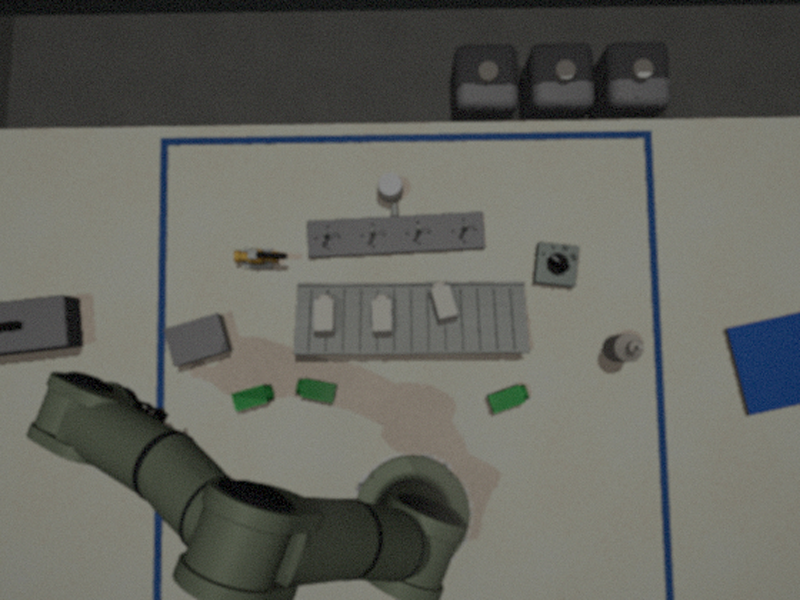

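View pics/scene0.png

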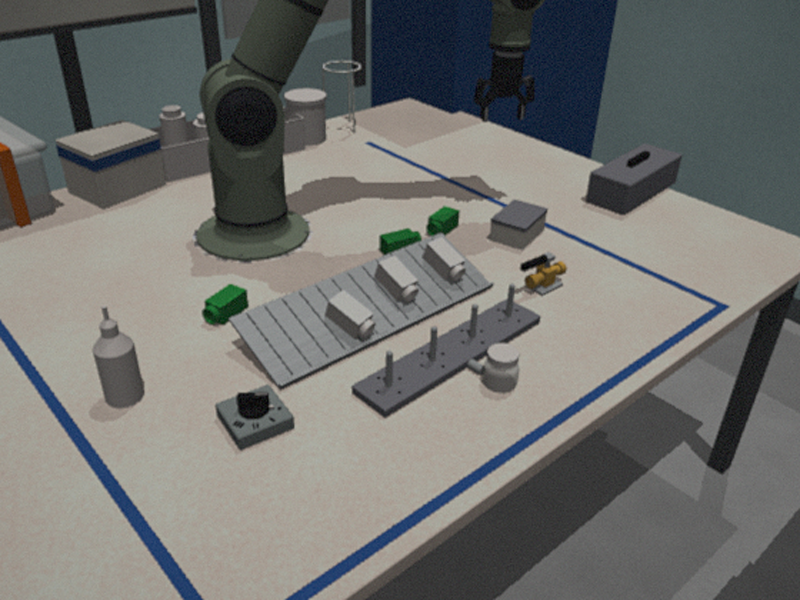

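The top view shows three white bottles at about (323,315), (382,315), (444,302), with mouths up the image (downhill). The rack is at (395,236), the valve at (260,257) with its handle to the right, the selector at (556,264) and the jar at (390,187). I'll enlarge both views to measure.

```bash
cat > h.py <<'E'
import numpy as np, cv2
from scipy.spatial.transform import Rotation as R
from plant import *
def load(n):
    c=camera(n); return c["color"],np.array(c["camera_matrix"]),np.array(c["world_to_cam"])
def ray(K,T,px):
    d=T[:3,:3].T@np.linalg.inv(K)@np.array([px[0],px[1],1.]); return -T[:3,:3].T@T[:3,3],d/np.linalg.norm(d)
def atz(K,T,px,z):
    o,d=ray(K,T,px); return o+d*(z-o[2])/d[2]
def tri(rays):
    A=np.zeros((3,3));b=np.zeros(3)
    for o,d in rays:
        P=np.eye(3)-np.outer(d,d);A+=P;b+=P@o
    x=np.linalg.solve(A,b); return x,[float(np.linalg.norm((np.eye(3)-np.outer(d,d))@(x-o))) for o,d in rays]
def rot(o): q=o["tool_rot"]; return R.from_quat([q[1],q[2],q[3],q[0]])
def wristcam():
    o=observe(); c=camera("wrist"); M=np.eye(4); M[:3,:3]=rot(o).as_matrix(); M[:3,3]=o["position"]
    return c["color"],np.array(c["camera_matrix"]),np.linalg.inv(M@np.array(c["mount"]))
def delta(p,Rt,p0,R0):
    "fractions of full scale from pose (p0,R0) to (p,Rt)"
    return np.r_[R0.inv().apply(np.array(p)-p0)/750,(R0.inv()*Rt).as_rotvec()/0.5]
E
python3 - <<'E'
from h import *
c,K,T=load("top"); np.savez("top.npz",K=K,T=T); a=c[120:290,150:415]; cv2.imwrite("pics/t1.png",cv2.resize(a,None,fx=3,fy=3,interpolation=cv2.INTER_CUBIC))
c,K,T=load("scene"); np.savez("scene.npz",K=K,T=T); a=c[140:320,145:405]; cv2.imwrite("pics/s1.png",cv2.resize(a,None,fx=3,fy=3,interpolation=cv2.INTER_CUBIC))
E
```

```text
(no output)
```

View pics/t1.png

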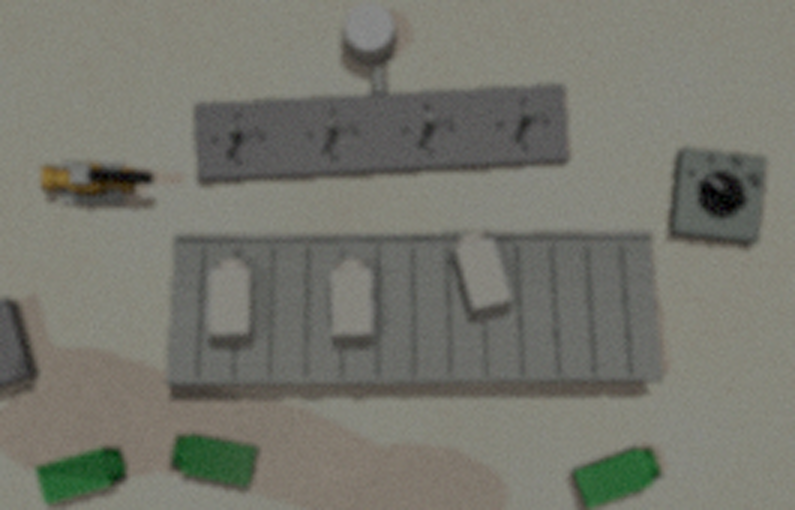

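View pics/s1.png

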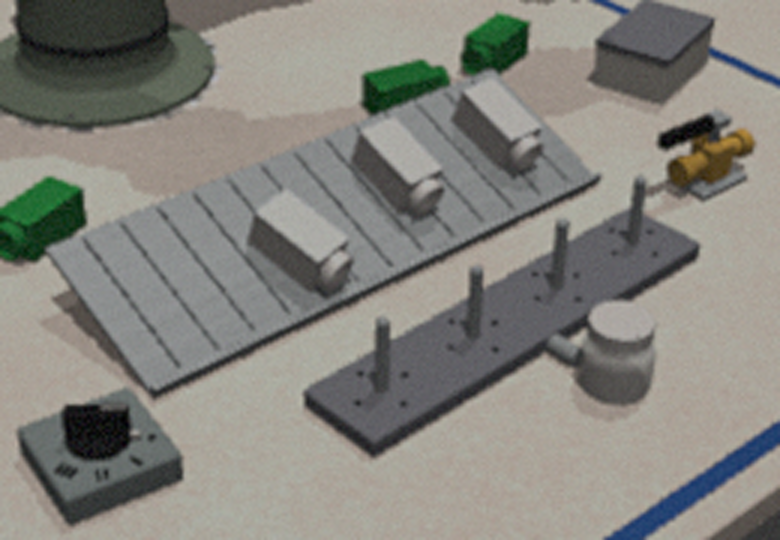

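The crops show: pegs in scene, tips at (383,322), (476,270), (562,223), (640,181); rack corners in top at (195,103), (565,86), (569,160), (201,183); valve handle in top from (92,178) to (152,178); knob at (722,194).

```bash
cat >> h.py <<'E'
_t=np.load("top.npz");_s=np.load("scene.npz")
def tp(p,z): return atz(_t["K"],_t["T"],(np.array(p)+.5)/3-.5+np.array([150,120]),z)
def sp(p,z): return atz(_s["K"],_s["T"],(np.array(p)+.5)/3-.5+np.array([145,140]),z)
def ts(a,b): return tri([ray(_t["K"],_t["T"],(np.array(a)+.5)/3-.5+np.array([150,120])),ray(_s["K"],_s["T"],(np.array(b)+.5)/3-.5+np.array([145,140]))])
E
python3 - <<'E'
from h import *
np.set_printoptions(precision=1,suppress=True)
print("rack top", [tp(p,20) for p in [(195,103),(565,86),(569,160),(201,183)]], "scene near corners",[sp(p,20) for p in [(306,392),(374,446),(698,246)]])
print("tips",[sp(p,95) for p in [(383,318),(476,267),(562,220),(640,178)]])
print("feet",[sp(p,20) for p in [(381,388),(474,336),(558,288),(636,243)]])
print("knob",tp((722,194),60),"sel",[tp(p,30) for p in [(682,149),(766,156),(755,240),(672,236)]])
print("valve handle",tp((92,178),83),tp((152,178),83),"scene", [sp(p,83) for p in [(722,117),(662,134)]], "pipe",tp((42,180),30),tp((137,180),30))
print("jar",tp((369,28),70),sp((623,316),70))
B=[((213,262),(248,262),(250,335),(210,335)),((334,265),(372,262),(373,336),(334,338)),((457,248),(490,240),(511,300),(474,310))]
print("board corners",ts((176,237),(598,181)),ts((652,236),(155,388)),ts((169,382),(487,72)),ts((660,382),(50,248)))
# bottle tops: base top edge corners, neck-shoulder corners (top) and scene
print("b1",ts((210,337),(485,80)),ts((250,337),(455,112)),ts((250,268),(508,150)),ts((210,268),(538,127)))
print("b2",ts((334,338),(383,118)),ts((373,336),(357,152)),ts((372,268),(410,184)),ts((334,270),(440,165)))
print("b3",ts((474,315),(283,190)),ts((511,300),(250,226)),ts((494,248),(316,264)),ts((456,250),(349,240)))
E
```

```text
rack top [array([697.4, 243.3,  20. ]), array([ 710.2, -184.7,   20. ]), array([ 623.7, -187. ,   20. ]), array([604.1, 236.8,  20. ])] scene near corners [array([ 634.3, -186.5,   20. ]), array([ 722.2, -185.9,   20. ]), array([703. , 239.7,  20. ])]
tips [array([ 672., -135.,   95.]), array([667.6, -26.4,  95. ]), array([663.4,  83.9,  95. ]), array([659.9, 192.8,  95. ])]
feet [array([ 670.5, -134.5,   20. ]), array([668.4, -24.7,  20. ]), array([665.1,  85.1,  20. ]), array([661.4, 197. ,  20. ])]
knob [ 576.3 -353.3   60. ] sel [array([ 632.8, -315.7,   30. ]), array([ 623.1, -411.5,   30. ]), array([ 526.7, -395.3,   30. ]), array([ 532.8, -300.9,   30. ])]
valve handle [602.8 349.6  83. ] [601.7 283.1  83. ] scene [array([621.7, 362.8,  83. ]), array([605.7, 288.5,  83. ])] pipe [609.1 417.3  30. ] [607.3 308.7  30. ]
jar [770.2  40.1  70. ] [774.5  46.1  70. ]
board corners (array([544.6, 268.8,   5.5]), [1.3676346184807835, 1.3676346184808177]) (array([ 537.2, -278.1,   10.7]), [3.79762837692067, 3.7976283769207195]) (array([376. , 267.4,  64.7]), [0.14778155344267818, 0.147
[... 272 characters left out ...]
[0.23738900892410755, 0.237389008924022]) (array([501.2, 220.4,  68.9]), [0.6920207616264598, 0.6920207616264831])
b2 (array([419.8,  81.9,  93.1]), [1.3816908841551307, 1.381690884155111]) (array([423.8,  41.7,  70.5]), [1.2166478767738673, 1.2166478767737765]) (array([500.2,  42.7,  69.9]), [2.5167396286058192, 2.5167396286058783]) (array([498. ,  84.3,  74.2]), [1.8789778132715493, 1.8789778132716568])
b3 (array([445.6, -68.7,  80.9]), [2.888454624162422, 2.8884546241623847]) (array([ 460.2, -113.7,   67. ]), [0.7247265454551076, 0.7247265454550119]) (array([523.3, -93.1,  49.3]), [4.408337809234302, 4.40833780923412]) (array([520.6, -50.8,  56. ]), [3.42332275262354, 3.4233227526234584])
```

```bash
cat >> h.py <<'E'
def Rdown(th=0.): # tool x=-X,y=+Y,z=-Z, then yaw th
    return R.from_euler('z',th)*R.from_matrix(np.array([[-1,0,0],[0,1,0],[0,0,-1.]]))
def go(p,Rt,n=4):
    "print the fractions for the next move, from the present pose"
    o=observe(); d=delta(p,Rt,o["position"],rot(o)); print("move",d.round(3).tolist(), "rows>=",int(np.ceil(max(np.linalg.norm(d[:3])*750/50,np.linalg.norm(d[3:])*.5/.15))))
E
python3 - <<'E'
from h import *
np.set_printoptions(precision=2,suppress=True)
c=camera("wrist");print(np.array(c["mount"]),np.array(c["camera_matrix"]))
go([540,310,270],Rdown())
E
```

```text
[[  -0.     -0.96   -0.27   70.37]
 [   1.      0.     -0.     -0.67]
 [   0.     -0.27    0.96 -141.64]
 [   0.      0.      0.      1.  ]] [[302.8    0.   280.35]
 [  0.   302.8  207.46]
 [  0.     0.     1.  ]]
move [-0.456, -0.14, -0.052, -0.001, -0.0, -0.936] rows>= 8
```

Request:
step_arm:
  moves:
    - [-0.456,-0.14,-0.052,0,0,-0.936,1]
    - [-0.456,-0.14,-0.052,0,0,-0.936,1]
    - [-0.456,-0.14,-0.052,0,0,-0.936,1]
    - [-0.456,-0.14,-0.052,0,0,-0.936,1]
    - [-0.456,-0.14,-0.052,0,0,-0.936,1]
    - [-0.456,-0.14,-0.052,0,0,-0.936,-1]
    - [-0.456,-0.14,-0.052,0,0,-0.936,-1]
    - [-0.456,-0.14,-0.052,0,0,-0.936,-1]

```text
time_s: 1.05
position: [543.7, 304.8, 270.7]
tool_rot: [0.001, 0.003, 1.0, -0.001]
force: [-0.6, -0.1, -0.6]
opening: 44.4
gripper_force: 0.0
```

Request:
step_arm:
  moves:
    - [0,0,0,0,0,0,-1]
    - [0,0,0,0,0,0,-1]
    - [0,0,0,0,0,0,-1]

```text
time_s: 1.35
position: [538.6, 311.2, 270.1]
tool_rot: [-0.0, -0.001, 1.0, 0.0]
force: [-0.5, 0.9, 0.7]
opening: 0.3
gripper_force: 0.0
```

Run:
```python
from h import *
np.set_printoptions(precision=3,suppress=True)
c,K,T=wristcam(); np.savez("w1.npz",K=K,T=T); cv2.imwrite("pics/w1.png",cv2.resize(c,(784,588),interpolation=cv2.INTER_CUBIC))
o=observe();print(o["position"],o["opening"],o["joint_positions"])
```

```text
[538.703 311.216 270.187] 0.22124984580548432 [-0.565  0.481 -0.079  1.56   0.04   1.101  0.92 ]
```

View pics/w1.png

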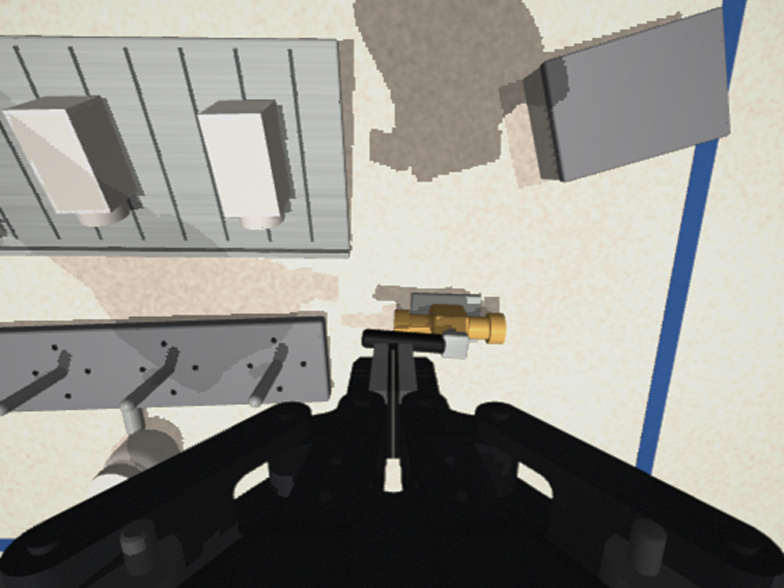

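The wrist view shows the handle bar running from (362,338) at its free end to (445,344), with the grey hub at (455,346). Bottle 1's top face has corners (200,115), (262,112), (285,212), (222,218); bottle 2's has (3,112), (72,105), (108,208), (55,212).

Run:
```python
from h import *
np.set_printoptions(precision=1,suppress=True)
w=np.load("w1.npz"); f=lambda p,z:atz(w["K"],w["T"],np.array(p)/1.4,z)
print("tip",f((363,338),74),"hub end",f((445,344),74),f((455,346),74))
wr=lambda p:ray(w["K"],w["T"],np.array(p)/1.4)
tr=lambda p:ray(_t["K"],_t["T"],(np.array(p)+.5)/3-.5+np.array([150,120]))
print("tip2",tri([wr((363,338)),tr((152,178))]),tri([wr((445,344)),tr((92,177))]))
for n,a,b in [("b1",[(200,115),(262,112),(285,212),(222,218)],[(209,335),(250,335),(249,267),(210,270)]),("b2",[(3,112),(72,105),(108,208),(55,212)],[(333,336),(373,334),(372,268),(334,270)])]:
    for p,q in zip(a,b): print(n,*tri([wr(p),tr(q)]))
```

```text
tip [606.6 285.7  74. ] hub end [612.  356.1  74. ] [613.8 364.8  74. ]Traceback (most recent call last):
  File "<stdin>", line 7, in <module>
  File "<stdin>", line 6, in <lambda>
NameError: name '_t' is not defined
```

```bash
sed -i 's/\b_t\b/tq/g;s/\b_s\b/sq/g' h.py
cat >> h.py <<'E'
tr=lambda p:ray(tq["K"],tq["T"],(np.array(p)+.5)/3-.5+np.array([150,120]))
E
python3 - <<'E'
from h import *
np.set_printoptions(precision=1,suppress=True)
w=np.load("w1.npz")
wr=lambda p:ray(w["K"],w["T"],np.array(p)/1.4)
print("tip2",tri([wr((363,338)),tr((152,178))]),tri([wr((445,344)),tr((92,177))]))
for n,a,b in [("b1",[(200,115),(262,112),(285,212),(222,218)],[(209,335),(250,335),(249,267),(210,270)]),("b2",[(3,112),(72,105),(108,208),(55,212)],[(333,336),(373,334),(372,268),(334,270)])]:
    for p,q in zip(a,b): print(n,*tri([wr(p),tr(q)]))
E
```

```text
tip2 (array([603.4, 284.9,  78.9]), [1.6000011746570455, 1.6000011746569873]) (array([603.4, 350.8,  92. ]), [2.962796242600187, 2.9627962426001515])
b1 [431.5 208.4 164.2] [8.524269437288966, 8.524269437289124]
b1 [423.3 187.3  -9.9] [6.907597010965168, 6.9075970109652625]
b1 [513.6 190.7 -67.3] [0.006892944109034007, 0.006892944109172299]
b1 [493.8 210.  159.3] [1.8773964071954237, 1.87739640719555]
b2 [428.3  80.7 140.6] [7.394998210604316, 7.394998210604256]
b2 [421.8  42.6  30.5] [5.19054592472801, 5.190545924728068]
b2 [503.7  41.9   5.2] [0.305322883838446, 0.3053228838384254]
b2 [494.6  81.  119.6] [1.5961588984702726, 1.5961588984701094]
```

Run:
```python
from h import *
A=np.array([612.5,365]);c0=np.array([540,310.,270])
def F(b,r=52,ex=0):
    u=np.array([-np.sin(b),-np.cos(b)]);v=np.array([-np.cos(b),np.sin(b)])
    return A+r*u-v*(7-ex+11*abs(np.cos(b))+14.5*abs(np.sin(b)))
S=F(.075,52,-12)
print("start",S)
for b in [.075,.35,.65,.95,1.2,1.45,1.6,1.7]:
    p=F(b); d=np.r_[-(p[0]-S[0]),p[1]-S[1]]/750; print(b,p.round(1),d.round(3))
print(np.array([-(S[0]-c0[0]),S[1]-c0[1],c0[2]-62])/750)
```

```text
start [639.57191016 310.81919761]
0.075 [627.6 311.7] [0.016 0.001]
0.35 [615.6 308.5] [ 0.032 -0.003]
0.65 [600.6 308.8] [ 0.052 -0.003]
0.95 [584.9 314.3] [0.073 0.005]
1.2 [572.9 323.3] [0.089 0.017]
1.45 [563.6 336.2] [0.101 0.034]
1.6 [559.9 344.7] [0.106 0.045]
1.7 [558.  349.1] [0.109 0.051]
[-0.13276255  0.00109226  0.27733333]
```

Request:
step_arm:
  moves:
    - [-0.133,0,0.06,0,0,0,-1]
    - [-0.133,0,0.12,0,0,0,-1]
    - [-0.133,0,0.18,0,0,0,-1]
    - [-0.133,0,0.2,0,0,0,-1]
    - [-0.133,0,0.24,0,0,0,-1]
    - [-0.133,0,0.277,0,0,0,-1]
    - [-0.133,0,0.277,0,0,0,-1]
    - [-0.133,0,0.277,0,0,0,-1]

```text
time_s: 2.2
position: [639.2, 310.8, 63.2]
tool_rot: [-0.0, -0.001, 1.0, 0.0]
force: [-0.7, 0.9, 0.8]
opening: 0.0
gripper_force: 0.0
```

Request:
step_arm:
  moves:
    - [0.016,0.001,0,0,0,0,-1]
    - [0.032,-0.003,0,0,0,0,-1]
    - [0.052,-0.003,0,0,0,0,-1]
    - [0.073,0.005,0,0,0,0,-1]
    - [0.089,0.017,0,0,0,0,-1]
    - [0.101,0.034,0,0,0,0,-1]
    - [0.106,0.045,0,0,0,0,-1]
    - [0.109,0.051,0,0,0,0,-1]

```text
time_s: 3.0
position: [559.1, 346.4, 63.2]
tool_rot: [0.001, 0.0, 1.0, -0.002]
force: [10.8, -27.1, 12.6]
opening: -0.0
gripper_force: 13.7
```

Request:
step_arm:
  moves:
    - [0,0.005,0,0,0,0,-1]
    - [0,0.005,0,0,0,0,-1]
    - [0,0.005,0,0,0,0,-1]

```text
time_s: 3.3
position: [559.3, 346.6, 63.0]
tool_rot: [-0.0, 0.002, 1.0, -0.004]
force: [-0.6, -32.2, 20.8]
opening: 0.1
gripper_force: 16.1
```

Request:
step_arm:
  moves:
    - [0,-0.02,0,0,0,0,-1]
    - [0,-0.04,-0.03,0,0,0,-1]
    - [0.02,-0.1,-0.09,0,0,0,-1]
    - [0.07,-0.16,-0.15,0,0,0,-1]
    - [0.12,-0.22,-0.21,0,0,0,-1]
    - [0.147,-0.28,-0.25,0,0,0,-1]
    - [0.147,-0.297,-0.25,0,0,0,-1]
    - [0.147,-0.297,-0.25,0,0,0,0.5]

```text
time_s: 4.1
position: [446.7, 127.4, 252.1]
tool_rot: [0.001, 0.0, 1.0, 0.0]
force: [0.1, 0.3, -0.6]
opening: 13.6
gripper_force: 0.0
```

Request:
step_arm:
  moves:
    - [0,0,0,0,0,0,0.5]
    - [0,0,0,0,0,0,0.5]
    - [0,0,0,0,0,0,0.5]

```text
time_s: 4.4
position: [447.6, 130.3, 249.7]
tool_rot: [-0.0, -0.001, 1.0, 0.0]
force: [-0.4, 0.7, 0.2]
opening: 58.4
gripper_force: 0.0
```

Run:
```python
from h import *
c,K,T=wristcam(); np.savez("w2.npz",K=K,T=T); cv2.imwrite("pics/w2.png",cv2.resize(c,(784,588),interpolation=cv2.INTER_CUBIC))
o=observe();print(o["position"],o["opening"],o["joint_positions"].round(2))
```

```text
[447.57141299 130.17877324 249.46000427] 63.468665899380525 [-0.36  0.25 -0.07  1.98  0.02  0.92  1.14]
```

Request:
step_arm:
  moves:
    - [0,-0.06,0,0,0,0,0.5]
    - [0,-0.12,0,0,0,0,0.5]
    - [0,-0.18,0,0,0,0,0.5]
    - [0,-0.187,0,0,0,0,0.5]
    - [0,-0.187,0,0,0,0,0.5]
    - [0,-0.187,0,0,0,0,0.5]

```text
time_s: 5.05
position: [447.7, -9.8, 249.6]
tool_rot: [-0.0, -0.001, 1.0, 0.0]
force: [0.2, 0.5, 0.4]
opening: 64.0
gripper_force: 0.0
```

Run:
```python
from h import *
c,K,T=wristcam(); np.savez("w3.npz",K=K,T=T); cv2.imwrite("pics/w3.png",cv2.resize(c,(784,588),interpolation=cv2.INTER_CUBIC))
o=observe();print(o["position"],o["opening"],o["joint_positions"].round(2))
```

```text
[447.67934023  -9.7086052  249.70082909] 64.21994970970083 [-0.13  0.22  0.02  2.02 -0.01  0.9   1.47]
```

View pics/w2.png

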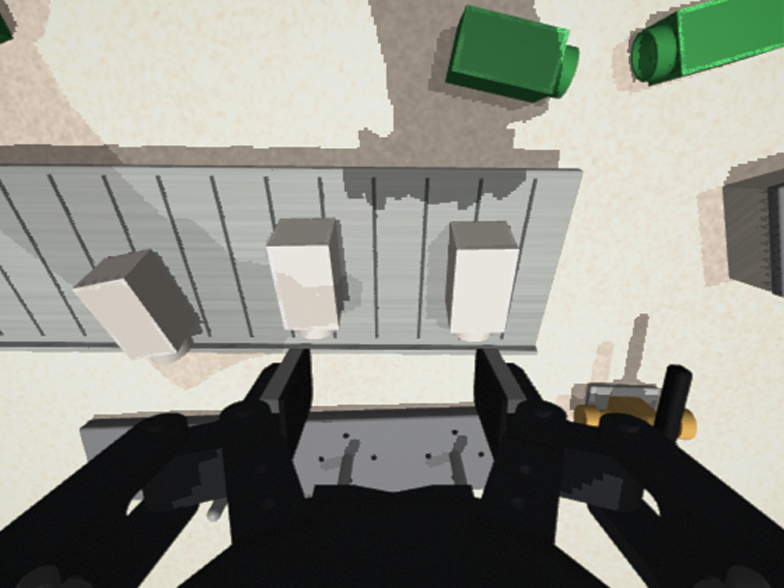

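View pics/w3.png

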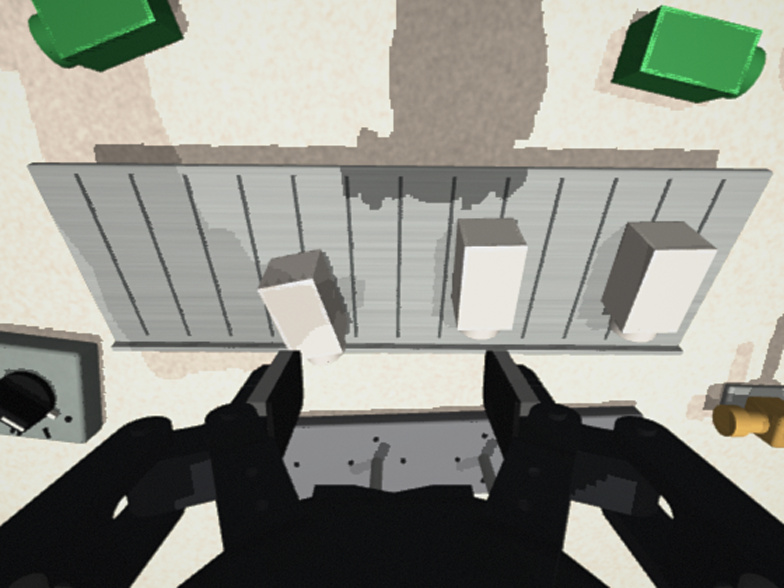

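Both wrist views show the handle square across the pipe and three bottles, with top-face corners at, for example, b1 w2 (453,250), (518,249), (507,333), (452,333) and b3 w3 (259,291), (316,278), (342,350), (309,358).

Run:
```python
from h import *
np.set_printoptions(precision=1,suppress=True)
w2=np.load("w2.npz");w3=np.load("w3.npz")
D={"b1":([(453,250),(518,249),(507,333),(452,333)],[(650,248),(716,248),(681,333),(628,333)]),
"b2":([(267,246),(334,247),(339,328),(276,330)],[(460,246),(527,246),(522,330),(460,330)]),
"b3":([(76,290),(133,276),(187,350),(133,360)],[(259,291),(316,278),(342,350),(309,358)]),
"board":([(582,170),(536,347)],[(772,170),(682,347)])}
for n,(a,b) in D.items():
    P=[]
    for p,q in zip(a,b):
        x,e=tri([ray(w2["K"],w2["T"],np.array(p)/1.4),ray(w3["K"],w3["T"],np.array(q)/1.4)]); P.append(x); print(n,x,np.round(e[0],1))
    if n!="board":
        P=np.array(P); base=P[:2].mean(0); sh=P[2:].mean(0); d=sh-base
        print("  base",base,"len",np.linalg.norm(d),"yaw",np.arctan2(d[1],d[0]).round(2),"pitch",np.arctan2(-d[2],np.hypot(*d[:2])).round(2),"yaw from base edge",np.arctan2(*( (P[1]-P[0])[:2]*[-1,1])).round(2))
```

```text
b1 [431.2 172.8  93.2] 0.8
b1 [430.5 218.6  94.6] 0.5
b1 [503.3 222.1  72.4] 0.1
b1 [501.9 177.3  76. ] 0.1
  base [430.8 195.7  93.9] len 74.51370803673224 yaw 0.05 pitch 0.27 yaw from base edge 0.01
b2 [430.4  38.7  86.5] 0.1
b2 [430.6  87.3  86.6] 0.5
b2 [494.3  88.9  87.3] 0.7
b2 [494.5  41.2  89.1] 0.1
  base [430.5  63.   86.6] len 63.936804056225995 yaw 0.03 pitch -0.03 yaw from base edge -0.01
b3 [ 466.3 -112.4   79.3] 0.3
b3 [456.3 -68.8  76.4] 0.7
b3 [533.9 -55.8  37.6] 0.1
b3 [522.3 -76.7  81.6] 0.9
  base [461.3 -90.6  77.8] len 73.46032379472007 yaw 0.35 pitch 0.25 yaw from base edge 0.23
board [377.  269.5  66.3] 0.1
board [540.3 267.6  15. ] 0.1
```

```bash
cat >> h.py <<'E'
SL=.35; A_=.6; NB=np.array([np.sin(SL),0,np.cos(SL)])
def bott(xe,y,yaw,xc=459.):
    "base top edge mid (x,y) on the board -> base centre, axis, normal"
    c,s=np.cos(SL),np.sin(SL); u=(xe-xc-52*s)/c; z=31-u*s+52*c
    ax=np.cos(yaw)*np.array([c,0,-s])+np.sin(yaw)*np.array([0,1,0]); ax/=np.linalg.norm(ax)
    return np.array([xe,y,z])-22*NB,ax,NB
def frame(ax,n):
    tz=np.cos(A_)*ax-np.sin(A_)*n; ty=np.cross(n,ax); return R.from_matrix(np.c_[np.cross(ty,tz),ty,tz]),tz
def pick(b,d=30,up=4):
    base,ax,n=b; Rt,tz=frame(ax,n); return base+d*ax+up*n+19*tz,Rt,tz
def place(foot,zc=66.,az=-np.pi/2,d=30,up=4):
    ax=np.array([0,0,-1.]);n=np.array([np.cos(az),np.sin(az),0]); Rt,tz=frame(ax,n)
    return np.array([foot[0],foot[1],zc])+(d-46)*ax+up*n+19*tz,Rt
def plan(wps,start=None):
    o=observe(); p,r=(o["position"],rot(o)) if start is None else start
    for q,s in wps:
        d=delta(q,s,p,r); k=int(np.ceil(max(np.abs(d[3:]).max(),.01))); 
        rv=(r.inv()*s).as_rotvec()
        for i in range(k):
            q2=p+(q-p)/(k-i); s2=r*R.from_rotvec(rv/k); e=delta(q2,s2,p,r)
            print(e.round(3).tolist(),"rows",int(np.ceil(max(np.linalg.norm(e[:3])*15,np.linalg.norm(e[3:])*.5/.15))),"->",np.round(q2)); p,r=q2,s2
BT={1:bott(430,195.7,.02),2:bott(430,63,.01),3:bott(459.5,-90.3,.24)}
PEG={1:(661,195),2:(664.5,85),3:(668,-25),4:(671,-135)}
E
python3 - <<'E'
from h import *
p,Rt,tz=pick(BT[3]); print(p,tz)
plan([(p-100*tz,Rt),(p,Rt)])
E
```

```text
[491.33105935 -79.44141678  43.97200086] [ 0.55946149  0.19618444 -0.80530399]
[0.008, -0.06, 0.083, -0.149, -0.619, -0.191] rows 3 -> [442. -54. 187.]
[0.038, -0.063, 0.072, -0.149, -0.619, -0.191] rows 3 -> [435. -99. 125.]
[-0.0, -0.0, 0.133, 0.0, 0.0, -0.0] rows 3 -> [491. -79.  44.]
```

Request:
step_arm:
  moves:
    - [0.008,-0.06,0.083,-0.149,-0.619,-0.191,1]
    - [0.008,-0.06,0.083,-0.149,-0.619,-0.191,1]
    - [0.008,-0.06,0.083,-0.149,-0.619,-0.191,1]
    - [0.008,-0.06,0.083,-0.149,-0.619,-0.191,1]

```text
time_s: 5.5
position: [439.0, -56.9, 186.3]
tool_rot: [0.154, -0.047, 0.986, 0.037]
force: [-0.2, -0.1, 0.2]
opening: 85.4
gripper_force: 0.0
```

Request:
step_arm:
  moves:
    - [0.038,-0.063,0.072,-0.149,-0.619,-0.191,1]
    - [0.038,-0.063,0.072,-0.149,-0.619,-0.191,1]
    - [0.038,-0.063,0.072,-0.149,-0.619,-0.191,1]
    - [0.038,-0.063,0.072,-0.149,-0.619,-0.191,1]
    - [0.038,-0.063,0.072,-0.149,-0.619,-0.191,1]

```text
time_s: 6.0
position: [418.0, -85.4, 165.9]
tool_rot: [0.196, -0.077, 0.975, 0.073]
force: [-0.1, 0.5, -1.7]
opening: 85.4
gripper_force: 0.0
```

Run:
```python
from h import *
o=observe();print(o["position"],o["opening"],o["joint_positions"].round(2))
p,Rt,tz=pick(BT[3]); plan([(p,Rt)])
c,K,T=wristcam(); np.savez("w4.npz",K=K,T=T); cv2.imwrite("pics/w4.png",cv2.resize(c,(784,588),interpolation=cv2.INTER_CUBIC))
P=np.array([BT[3][0]+22*NB, BT[3][0]+22*NB+78*BT[3][1]]); 
print([ (K@(T@np.r_[x,1])[:3]/(T@np.r_[x,1])[2]*1.4).round() for x in P])
```

```text
[418.02655822 -85.36368415 165.88870505] 85.36390327919563 [ 0.82  0.28 -0.64  2.39 -0.44  0.21  2.37]
[-0.026, -0.028, 0.186, 0.007, -0.438, -0.11] rows 3 -> [491. -79.  44.]
[array([356., 310.,   1.]), array([368., 361.,   1.])]
```

View pics/w4.png

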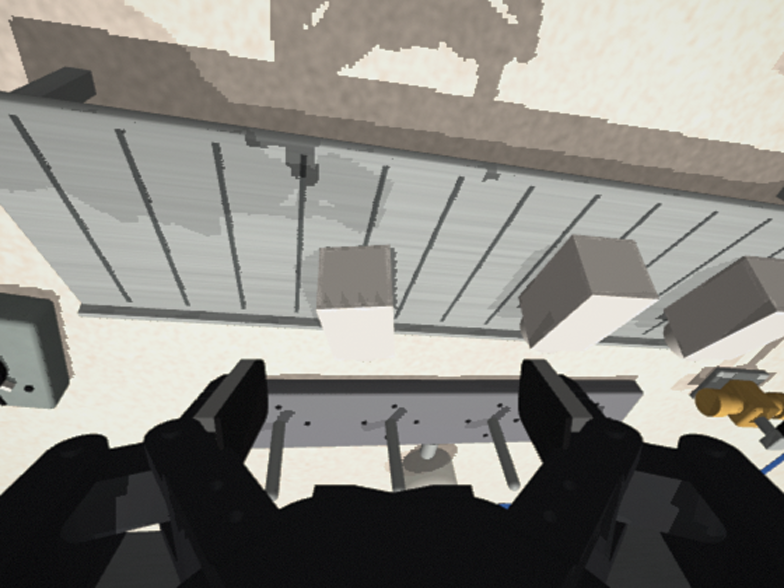

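The white bottle is at (355,305) as predicted, but the joints limit the tilt here. I'll use a steeper grasp.

```bash
sed -i 's/A_=.6/A_=.85/; s/d=30,up=4/d=40,up=5/' h.py
python3 - <<'E'
from h import *
p,Rt,tz=pick(BT[3]); print(p,tz)
plan([(p+[-15,0,60],Rt),(p,Rt)])
E
```

```text
[496.71584774 -77.81118013  39.29595186] [ 0.34458815  0.15687973 -0.92555268]
[-0.047, -0.012, 0.115, 0.019, 0.062, -0.117] rows 2 -> [482. -78.  99.]
[0.011, -0.011, 0.081, 0.0, -0.0, 0.0] rows 2 -> [497. -78.  39.]
```

Request:
step_arm:
  moves:
    - [-0.047,-0.012,0.05,0.019,0.062,-0.117,1]
    - [-0.047,-0.012,0.05,0.019,0.062,-0.117,1]
    - [-0.047,-0.012,0.05,0.019,0.062,-0.117,1]
    - [-0.047,-0.012,0.05,0.019,0.062,-0.117,1]

```text
time_s: 6.45
position: [465.5, -83.1, 144.1]
tool_rot: [0.182, -0.105, 0.976, 0.061]
force: [-0.6, 0.5, 0.8]
opening: 85.3
gripper_force: 0.0
```

Run:
```python
from h import *
o=observe();print(o["position"],o["joint_positions"].round(2))
p,Rt,tz=pick(BT[3]); plan([(p+[-10,0,50],Rt),(p,Rt)])
```

```text
[465.5391867  -83.0942185  144.07158997] [ 0.58  0.36 -0.45  2.3  -0.32  0.2   2.27]
[-0.0, -0.005, 0.078, 0.0, -0.004, 0.01] rows 2 -> [487. -78.  89.]
[0.012, -0.008, 0.066, -0.0, 0.0, 0.0] rows 2 -> [497. -78.  39.]
```

Request:
step_arm:
  moves:
    - [0,-0.005,0.04,0,-0.004,0.01,1]
    - [0,-0.005,0.078,0,-0.004,0.01,1]
    - [0.006,-0.009,0.11,0,-0.004,0.01,1]
    - [0.012,-0.013,0.144,0,-0.004,0.01,1]
    - [0.012,-0.013,0.144,0,-0.004,0.01,1]

```text
time_s: 6.95
position: [512.1, -90.4, 68.6]
tool_rot: [0.157, -0.104, 0.979, 0.073]
force: [0.1, 0.1, 0.5]
opening: 85.2
gripper_force: 0.0
```

Run:
```python
from h import *
o=observe();print(o["position"],o["joint_positions"].round(2),o["force"])
p,Rt,tz=pick(BT[3]); plan([(p,Rt)])
```

```text
[512.10637796 -90.36925989  68.64375301] [ 0.43  0.57 -0.28  2.19 -0.54  0.16  2.52] [0.14374756 0.13537358 0.4743012 ]
[0.029, 0.017, 0.034, 0.056, -0.098, -0.011] rows 1 -> [497. -78.  39.]
```

```bash
cat > fk.py <<'E'
import numpy as np
from scipy.spatial.transform import Rotation as R
from scipy.optimize import least_squares
Z=np.array([0,0,1.]);SG=np.array([-1,1,-1,1,-1,1,-1])
LIM=np.array([[-2.91,2.91],[-.3,2.13],[-1.5,1.42],[.17,2.43],[-1.26,4.41],[.16,1.93],[-2.52,2.52]])
def fk(q,L,C=None):
    q=np.array(q)*SG; r=R.identity();p=L[0]*Z
    for i in range(7):
        r=r*R.from_euler('z' if i%2==0 else 'y',q[i])
        if i in(2,4): p=p+r.apply(np.array([L[4] if i==2 else L[5],0,L[1] if i==2 else L[2]]))
    p=p+r.apply(L[3]*Z); return p,(r if C is None else r*C)
E
python3 - <<'E'
from fk import *
Q=[[-1.173,.521,-.036,1.599,.021,1.021,-.113],[-0.565,.481,-.079,1.56,.04,1.101,.92],[-.36,.25,-.07,1.98,.02,.92,1.14],[.82,.28,-.64,2.39,-.44,.21,2.37],[.58,.36,-.45,2.3,-.32,.2,2.27],[.43,.57,-.28,2.19,-.54,.16,2.52]]
P=[[281.8,557.8,231.3],[538.7,311.2,270.2],[447.6,130.2,249.5],[418,-85.4,165.9],[465.5,-83.1,144.1],[512.1,-90.4,68.6]]
W=[[0,.2318,.9728,-.0005],[0,-.001,1,0],[0,-.001,1,0],[.196,-.077,.975,.073],[.182,-.105,.976,.061],[.157,-.104,.979,.073]]
f=lambda L:np.concatenate([fk(q,L)[0]-p for q,p in zip(Q,P)])
s=least_squares(f,[350,400,400,250,0,0]);print(s.x.round(1),f(s.x).round(0))
for q,w in zip(Q,W): print((fk(q,s.x)[1].inv()*R.from_quat([w[1],w[2],w[3],w[0]])).as_rotvec().round(3))
E
```

```text
[112.6 579.6 370.5 218.8   3.4 -33.3] [-53.  24.  -1. -35.  45.  -2. -29.  55.   5. -10.  -0.  -0.  -3.   8.
   3.  13.  -4.  -4.]
[2.00e-03 1.00e-03 1.57e+00]
[1.000e-03 1.000e-03 1.571e+00]
[ 0.004 -0.007  1.578]
[ 3.000e-03 -1.000e-03  1.568e+00]
[-6.000e-03  1.000e-03  1.572e+00]
[-0.006 -0.002  1.574]
```

```bash
cat > fk.py <<'E'
import numpy as np
from scipy.spatial.transform import Rotation as R
from scipy.optimize import least_squares
Z=np.array([0,0,1.]);SG=np.array([-1,1,-1,1,-1,1,-1])
LIM=np.array([[-2.91,2.91],[-.3,2.13],[-1.5,1.42],[.17,2.43],[-1.26,4.41],[.16,1.93],[-2.52,2.52]])
def fk(q,L):
    q=np.array(q)*SG; r=R.identity();p=L[0]*Z
    for i in range(7):
        r=r*R.from_euler('z' if i%2==0 else 'y',q[i])
        if i==0: p=p+r.apply([L[4],L[5],0])
        if i==2: p=p+r.apply([L[6],L[7],L[1]])
        if i==4: p=p+r.apply([L[8],L[9],L[2]])
    return p+r.apply(L[3]*Z), r*R.from_euler('z',np.pi/2)
E
cat > fit.py <<'E'
from fk import *
Q=[[-1.173,.521,-.036,1.599,.021,1.021,-.113],[-0.565,.481,-.079,1.56,.04,1.101,.92],[-.36,.25,-.07,1.98,.02,.92,1.14],[.82,.28,-.64,2.39,-.44,.21,2.37],[.58,.36,-.45,2.3,-.32,.2,2.27],[.43,.57,-.28,2.19,-.54,.16,2.52],[-0.13,.22,.02,2.02,-.01,.9,1.47]]
P=[[281.8,557.8,231.3],[538.7,311.2,270.2],[447.6,130.2,249.5],[418,-85.4,165.9],[465.5,-83.1,144.1],[512.1,-90.4,68.6],[447.7,-9.7,249.7]]
f=lambda L:np.concatenate([fk(q,L)[0]-p for q,p in zip(Q,P)])
s=least_squares(lambda L:np.r_[f(L)/2,(L[4:])/50],[350,400,400,250]+[0]*6);print(s.x.round(1).tolist(),f(s.x).round(0))
np.save("L.npy",s.x)
E
python3 fit.py
```

```text
[321.5, 532.3, 416.9, 328.2, -0.2, -10.6, 4.3, -39.7, 4.2, -10.2] [ 2. -0. -0.  1. -1. -0. -3.  2. -1.  0.  1. -1.  1. -0.  1. -1. -1.  0.
  1.  1.  0.]
```

```bash
cat > ik.py <<'E'
from fk import *
L=np.load("L.npy"); LO,HI=LIM[:,0]+.06,LIM[:,1]-.06
def ik(p,Rt,q0,reg=.02):
    q0=np.clip(q0,LO+1e-3,HI-1e-3)
    def f(q):
        pp,r=fk(q,L); return np.r_[(pp-p)/100,(r.inv()*Rt).as_rotvec()*2,reg*(q-q0)]
    s=least_squares(f,q0,bounds=(LO,HI),xtol=1e-8,max_nfev=60); e=f(s.x)[:6]; return s.x,np.linalg.norm(e[:3])*100,np.linalg.norm(e[3:])/2
def best(p,Rt,seeds):
    o=[]
    for q0 in seeds:
        q,e1,e2=ik(p,Rt,q0)
        if e1<4 and e2<.03: o.append((np.min(np.minimum(q-LIM[:,0],LIM[:,1]-q)),q))
    return max(o,key=lambda t:t[0]) if o else (-1,None)
SE=[np.array([j1,.5,j3,2.,j5,.7,j7]) for j1 in(.3,-.3) for j3 in (-.5,.4) for j5 in (0,1.5,3.1) for j7 in (-1.5,0,1.5)]
E
cat > scan.py <<'E'
import h; from h import *; from ik import *
FL=R.from_euler('z',np.pi)
for a in (.3,.45,.6,.8,1.0,1.22,1.45):
    h.A_=a; row=[]
    for e in (0,1):
        for k in (1,2,3):
            p,Rt,tz=pick(BT[k]); Rt=Rt*FL if e else Rt
            m,q=best(p,Rt,SE); row.append(f"{m:.2f}/{'' if q is None else round(q[4],1)}")
    print("a",a,row)
E
time python3 scan.py
```

```text
a 0.3 ['-1.00/', '-1.00/', '-1.00/', '-1.00/', '-1.00/', '-1.00/']
a 0.45 ['-1.00/', '-1.00/', '-1.00/', '-1.00/', '-1.00/', '-1.00/']
a 0.6 ['-1.00/', '-1.00/', '-1.00/', '-1.00/', '-1.00/', '-1.00/']
a 0.8 ['0.07/1.7', '-1.00/', '0.09/1.8', '0.08/4.1', '-1.00/', '0.11/4.1']
a 1.0 ['0.21/1.4', '0.10/1.4', '0.22/1.3', '0.07/-1.0', '0.06/-1.2', '0.18/1.1']
a 1.22 ['0.37/0.5', '0.28/0.4', '0.38/0.5', '0.38/-0.7', '0.29/-0.8', '0.39/-0.7']
a 1.45 ['0.55/-0.2', '0.47/-0.2', '0.55/-0.1', '0.55/-0.3', '0.47/-0.5', '0.55/-0.5']
real	2m9.208s
user	2m9.485s
sys	0m0.224s
```

```bash
sed -i 's/A_=.85/A_=1.22/; s/d=40,up=5/d=28,up=7/' h.py
cat > scan2.py <<'E'
import h; from h import *; from ik import *
from multiprocessing import Pool
FL=R.from_euler('z',np.pi)
def job(t):
    a,e,az,k=t; h.A_=a; out=[]
    for zc in (66,165):
        p,Rt=place(PEG[k],zc,np.deg2rad(az)); Rt=Rt*FL if e else Rt
        m,q=best(p,Rt,SE[::1]); out.append((round(m,2),None if q is None else q.round(1).tolist()))
    return t,out
T=[(1.22,e,az,k) for e in (0,1) for az in (180,150,120,90,-150,-120,-90) for k in (1,4)]
with Pool() as P:
    for t,o in P.imap(job,T):
        if min(o[0][0],o[1][0])>0: print(t,o[0],o[1][0])
E
time OMP_NUM_THREADS=1 python3 scan2.py; nproc
```

```text
(1.22, 0, 180, 1) (np.float64(0.18), [-0.3, 1.0, -0.4, 2.3, 2.6, 1.5, 1.8]) 0.13
(1.22, 0, 180, 4) (np.float64(0.16), [0.5, 1.0, -0.3, 2.3, 3.4, 1.3, 1.9]) 0.11
(1.22, 0, 150, 1) (np.float64(0.46), [-0.6, 1.0, -0.3, 2.0, 1.8, 1.4, 1.8]) 0.42
(1.22, 0, 150, 4) (np.float64(0.18), [0.1, 1.0, -0.2, 2.3, 2.5, 1.4, 1.7]) 0.13
(1.22, 0, 120, 1) (np.float64(0.49), [-0.8, 1.1, -0.1, 1.5, 1.2, 1.4, 2.0]) 0.39
(1.22, 0, 120, 4) (np.float64(0.47), [-0.2, 1.0, -0.2, 2.0, 1.8, 1.4, 1.8]) 0.44
(1.22, 0, 90, 1) (np.float64(0.24), [-0.8, 1.3, 0.3, 1.0, 0.6, 1.7, 2.3]) 0.17
(1.22, 0, 90, 4) (np.float64(0.47), [-0.3, 1.1, -0.1, 1.5, 1.2, 1.5, 2.0]) 0.38
(1.22, 0, -150, 1) (np.float64(0.18), [0.2, 1.0, -0.5, 2.2, 3.4, 1.2, 2.0]) 0.14
(1.22, 0, -150, 4) (np.float64(0.32), [0.1, 1.1, 0.5, 2.0, 4.1, 1.6, 1.2]) 0.22
(1.22, 0, -120, 1) (np.float64(0.24), [-0.3, 1.1, 0.4, 2.0, 4.2, 1.5, 1.3]) 0.14
(1.22, 0, -120, 4) (np.float64(0.62), [1.1, 1.2, -0.8, 1.6, -0.6, 0.8, 0.6]) 0.59
(1.22, 0, -90, 1) (np.float64(0.59), [0.6, 1.3, -0.9, 1.5, -0.5, 0.8, 0.5]) 0.62
(1.22, 0, -90, 4) (np.float64(0.52), [0.9, 1.4, -1.0
[... 513 characters left out ...]
.44
(1.22, 1, 90, 1) (np.float64(0.4), [-1.1, 1.5, 1.0, 1.0, -0.0, 1.5, -0.5]) 0.36
(1.22, 1, 90, 4) (np.float64(0.86), [-0.6, 1.2, 0.6, 1.5, 0.7, 1.1, -0.9]) 0.79
(1.22, 1, -150, 1) (np.float64(0.19), [0.6, 1.3, -1.0, 2.2, 3.2, 1.0, -0.5]) 0.14
(1.22, 1, -150, 4) (np.float64(0.31), [0.1, 1.1, 0.5, 2.0, 4.1, 1.5, -1.9]) 0.18
(1.22, 1, -120, 1) (np.float64(0.23), [-0.3, 1.1, 0.4, 2.0, 4.2, 1.5, -1.9]) 0.13
(1.22, 1, -120, 4) (np.float64(0.25), [0.9, 1.1, -0.5, 1.6, -1.0, 0.9, -2.3]) 0.16
(1.22, 1, -90, 1) (np.float64(0.23), [0.4, 1.1, -0.5, 1.5, -0.9, 1.0, -2.3]) 0.13
(1.22, 1, -90, 4) (np.float64(0.26), [0.5, 1.2, -0.0, 1.1, -0.9, 1.6, -2.3]) 0.19
4
real	0m52.608s
user	3m14.584s
sys	0m0.318s
```

```bash
cat > sim.py <<'E'
import h; from h import *; from ik import *
from scipy.spatial.transform import Slerp
def run(q,wps,n=8):
    p,r=fk(q,L); mm=9;err=0
    for P,S in wps:
        sl=Slerp([0,1],R.concatenate([r,S]))
        for i in range(1,n+1):
            q,e1,e2=ik(p+(P-p)*i/n,sl(i/n),q,.01); mm=min(mm,np.min(np.minimum(q-LIM[:,0],LIM[:,1]-q)));err=max(err,e1+100*e2)
        p,r=P,S
    return q,mm,err
if __name__=="__main__":
    import sys
    h.A_=1.2
    q0=np.array([.43,.57,-.28,2.19,-.54,.16,2.52]); up=np.array([0,0,1.])
    p0,_=fk(q0,L)
    for seq in ([(3,3,-120),(2,4,-115),(1,2,-125)],[(3,3,-120),(2,4,-115),(1,1,-125)],[(3,3,-130),(2,4,-130),(1,2,-130)]):
        q=q0
        for b,k,az in seq:
            p,Rt,tz=pick(BT[b]); a2=np.deg2rad(az)
            q,m,e=run(q,[(p+120*up,Rt),(p,Rt),(p+160*up,Rt)]); t=[q.round(2).tolist(),round(m,2),round(e,1)]
            hi,Rf=place(PEG[k],175,a2); lo,_=place(PEG[k],66,a2)
            q,m,e=run(q,[(hi,Rf),(lo,Rf)]); print((b,k,az),"pick",t,"place",q.round(2).tolist(),round(m,2),round(e,1))
            q,m,e=run(q,[(hi,Rf)])
        print()
E
OMP_NUM_THREADS=2 timeout 500 python3 sim.py
```

```text
(3, 3, -120) pick [[-0.0, 0.35, 0.13, 1.98, -0.18, 0.82, 2.05], np.float64(0.07), np.float64(0.0)] place [0.79, 1.09, -0.55, 1.76, -1.2, 0.79, 1.05] 0.06 0.0
(2, 4, -115) pick [[0.08, 0.28, -0.43, 2.06, 0.17, 0.81, 1.14], np.float64(0.24), np.float64(0.0)] place [0.79, 1.12, -0.38, 1.51, -0.99, 1.09, 0.88] 0.26 0.0
(1, 2, -125) pick [[-0.22, 0.34, -0.4, 1.97, 0.18, 0.84, 0.87], np.float64(0.31), np.float64(0.0)] place [0.94, 1.32, -1.05, 1.92, -1.2, 0.22, 1.15] 0.06 3.5

(3, 3, -120) pick [[-0.0, 0.35, 0.13, 1.98, -0.18, 0.82, 2.05], np.float64(0.07), np.float64(0.0)] place [0.79, 1.09, -0.55, 1.76, -1.2, 0.79, 1.05] 0.06 0.0
(2, 4, -115) pick [[0.08, 0.28, -0.43, 2.06, 0.17, 0.81, 1.14], np.float64(0.24), np.float64(0.0)] place [0.79, 1.12, -0.38, 1.51, -0.99, 1.09, 0.88] 0.26 0.0
(1, 1, -125) pick [[-0.22, 0.34, -0.4, 1.97, 0.18, 0.84, 0.87], np.float64(0.31), np.float64(0.0)] place [0.77, 1.33, -1.06, 1.87, -1.2, 0.22, 1.09] 0.06 23.2

(3, 3, -130) pick [[-0.0, 0.35, 0.13, 1.98, -0.18, 0.82, 2.05], np.float64(0.07), np.float64(0.0)] place [1.04, 1.24, -0.94, 1.88, -1.19, 0.36, 1.11] 0.06 0.0
(2, 4, -130) pick [[0.26, 0.31, -0.65, 2.06, 0.26, 0.83, 1.04], np.float64(0.24), np.float64(0.0)] place [1.02, 1.14, -0.69, 1.72, -1.07, 0.68, 0.95] 0.18 0.0
(1, 2, -130) pick [[-0.08, 0.36, -0.58, 1.97, 0.26, 0.86, 0.79], np.float64(0.33), np.float64(0.0)] place [0.95, 1.33, -1.06, 1.91, -1.2, 0.22, 1.13] 0.06 15.1
```

```bash
cat > sim2.py <<'E'
from sim import *
h.A_=1.2; FL=R.from_euler('z',np.pi)
q0=np.array([.43,.57,-.28,2.19,-.54,.16,2.52]); up=np.array([0,0,1.])
hp=np.array([480,-40,220.])
q,m,e=run(q0,[(hp,Rdown(0)),(hp,Rdown(-1.5)),(hp,Rdown(-3.0))]); print("flip",q.round(2),m,e); q1=q
for seq in ([(3,4,125),(2,3,125),(1,1,120)],[(3,4,135),(2,3,135),(1,1,130)]):
    q=q1
    for b,k,az in seq:
        p,Rt,tz=pick(BT[b]); Rt=Rt*FL; a2=np.deg2rad(az)
        q,m,e=run(q,[(p+120*up,Rt),(p,Rt),(p+160*up,Rt)]); t=[q.round(2).tolist(),round(m,2),round(e,1)]
        hi,Rf=place(PEG[k],175,a2); lo,_=place(PEG[k],66,a2); Rf=Rf*FL
        print((Rt.inv()*Rf).as_rotvec())
        q,m,e=run(q,[(hi,Rf),(lo,Rf)]); print((b,k,az),"pick",t,"place",q.round(2).tolist(),round(m,2),round(e,1))
        q,m,e=run(q,[(hi,Rf)])
    print()
E
OMP_NUM_THREADS=2 timeout 500 python3 sim2.py
```

```text
flip [-0.8   0.57  1.09  1.98 -0.62  0.97 -0.82] 0.07926568589078317 0.003157092475257012
[-1.18547671 -0.87013686 -1.68726664]
(3, 4, 125) pick [[-0.58, 0.56, 0.98, 1.98, -0.67, 0.96, -0.59], np.float64(0.28), np.float64(0.0)] place [-0.83, 1.24, 0.73, 2.04, 1.76, 0.52, -1.72] 0.08 0.0
[-1.25747328 -0.68483198 -1.8760557 ]
(2, 3, 125) pick [[-0.62, 0.3, 0.43, 2.07, -0.18, 0.79, -1.65], np.float64(0.23), np.float64(0.0)] place [-0.87, 1.12, 0.5, 1.95, 1.41, 0.77, -1.38] 0.44 0.0
[-1.20689488 -0.73791503 -1.79633696]
(1, 1, 120) pick [[-0.82, 0.35, 0.36, 1.98, -0.16, 0.81, -1.92], np.float64(0.28), np.float64(0.0)] place [-0.98, 1.14, 0.28, 1.55, 0.96, 1.19, -1.0] 0.55 0.0

[-1.27775834 -0.78948606 -1.83768998]
(3, 4, 135) pick [[-0.58, 0.56, 0.98, 1.98, -0.67, 0.96, -0.59], np.float64(0.28), np.float64(0.0)] place [-0.67, 1.13, 0.55, 2.15, 2.14, 0.79, -1.91] 0.1 0.1
[-1.35148879 -0.58756303 -2.01711846]
(2, 3, 135) pick [[-0.5, 0.28, 0.27, 2.06, -0.11, 0.78, -1.72], np.float64(0.22), np.float64(0.0)] place [-0.73, 1.05, 0.33, 2.08, 1.8, 0.91, -1.6] 0.31 0.0
[-1.30174544 -0.64622187 -1.93912252]
(1, 1, 130) pick [[-0.65, 0.33, 0.14, 1.98, -0.06, 0.81, -2.03], np.float64(0.27), np.float64(0.0)] place [-0.92, 1.07, 0.14, 1.7, 1.24, 1.17, -1.15] 0.58 0.0
```

```bash
sed -i 's/A_=1.22/A_=1.2/; s/return base+d\*ax+up\*n+19\*tz,Rt,tz/return base+d*ax+up*n+19*tz,Rt*FL,tz/; s/(d-46)\*ax+up\*n+19\*tz,Rt$/(d-46)*ax+up*n+19*tz,Rt*FL/' h.py; echo "FL=R.from_euler('z',np.pi)" >> h.py; grep -n FL h.py
python3 - <<'E'
from h import *
plan([(np.array([512.,-90,130]),rot(observe())),(np.array([490.,-50,220]),Rdown(0)),(np.array([490.,-50,220]),Rdown(-2.9))])
p,Rt,tz=pick(BT[3]); print(p,tz); plan([(p+[0,0,70],Rt),(p,Rt)],(np.array([490.,-50,220]),Rdown(-2.9)))
E
```

```text
41:    base,ax,n=b; Rt,tz=frame(ax,n); return base+d*ax+up*n+19*tz,Rt*FL,tz
44:    return np.array([foot[0],foot[1],zc])+(d-46)*ax+up*n+19*tz,Rt*FL
55:FL=R.from_euler('z',np.pi)
[-0.026, 0.009, -0.077, 0.0, 0.0, 0.0] rows 2 -> [512. -90. 130.]
[-0.021, 0.071, -0.112, 0.293, 0.634, 0.42] rows 3 -> [490. -50. 220.]
[0.0, 0.0, 0.0, 0.0, 0.0, 0.967] rows 4 -> [490. -50. 220.]
[0.0, 0.0, 0.0, 0.0, 0.0, 0.967] rows 4 -> [490. -50. 220.]
[0.0, 0.0, 0.0, 0.0, 0.0, 0.967] rows 4 -> [490. -50. 220.]
[0.0, 0.0, 0.0, 0.0, 0.0, 0.967] rows 4 -> [490. -50. 220.]
[0.0, 0.0, 0.0, 0.0, 0.0, 0.967] rows 4 -> [490. -50. 220.]
[0.0, 0.0, 0.0, 0.0, 0.0, 0.967] rows 4 -> [490. -50. 220.]
[480.11482098 -82.00779205  43.82880733] [ 0.01103859  0.08613339 -0.99622246]
[-0.023, 0.038, 0.142, 0.163, 0.061, 0.034] rows 3 -> [480. -82. 114.]
[-0.003, 0.008, 0.093, -0.0, -0.0, -0.0] rows 2 -> [480. -82.  44.]
```

Request:
step_arm:
  moves:
    - [-0.026,0.009,-0.077,0,0,0,1]
    - [-0.026,0.009,-0.077,0,0,0,1]
    - [-0.047,0.08,-0.189,0.293,0.634,0.42,1]
    - [-0.047,0.08,-0.189,0.293,0.634,0.42,1]
    - [-0.047,0.08,-0.189,0.293,0.634,0.42,1]
    - [-0.047,0.08,-0.189,0.293,0.634,0.42,1]

```text
time_s: 7.55
position: [489.5, -52.1, 214.7]
tool_rot: [0.036, -0.027, 0.999, 0.022]
force: [0.5, 0.8, 0.9]
opening: 85.6
gripper_force: 0.0
```

Request:
step_arm:
  moves:
    - [0,0,0,0,0,0.967,1]
    - [0,0,0,0,0,0.967,1]
    - [0,0,0,0,0,0.967,1]
    - [0,0,0,0,0,0.967,1]

```text
time_s: 7.95
position: [490.6, -51.5, 213.6]
tool_rot: [0.03, 0.212, 0.976, 0.032]
force: [0.1, 0.3, -0.5]
opening: 84.9
gripper_force: 0.0
```

Request:
step_arm:
  moves:
    - [0,0,0,0,0,0.967,1]
    - [0,0,0,0,0,0.967,1]
    - [0,0,0,0,0,0.967,1]
    - [0,0,0,0,0,0.967,1]

```text
time_s: 8.35
position: [490.8, -51.9, 213.2]
tool_rot: [0.022, 0.439, 0.898, 0.038]
force: [0.6, 0.3, 0.0]
opening: 85.2
gripper_force: 0.0
```

Request:
step_arm:
  moves:
    - [0,0,0,0,0,0.967,1]
    - [0,0,0,0,0,0.967,1]
    - [0,0,0,0,0,0.967,1]
    - [0,0,0,0,0,0.967,1]

```text
time_s: 8.75
position: [490.9, -51.9, 212.9]
tool_rot: [0.012, 0.64, 0.767, 0.041]
force: [-0.0, -0.1, -0.2]
opening: 85.4
gripper_force: 0.0
```

Request:
step_arm:
  moves:
    - [0,0,0,0,0,0.967,1]
    - [0,0,0,0,0,0.967,1]
    - [0,0,0,0,0,0.967,1]
    - [0,0,0,0,0,0.967,1]

```text
time_s: 9.15
position: [491.0, -52.0, 212.7]
tool_rot: [0.002, 0.805, 0.592, 0.043]
force: [-0.3, -0.1, -0.4]
opening: 85.4
gripper_force: 0.0
```

Request:
step_arm:
  moves:
    - [0,0,0,0,0,0.967,1]
    - [0,0,0,0,0,0.967,1]
    - [0,0,0,0,0,0.967,1]
    - [0,0,0,0,0,0.967,1]

```text
time_s: 9.55
position: [491.0, -52.0, 212.6]
tool_rot: [-0.009, 0.923, 0.382, 0.042]
force: [0.3, 0.1, -0.4]
opening: 85.3
gripper_force: 0.0
```

Request:
step_arm:
  moves:
    - [0,0,0,0,0,0.967,1]
    - [0,0,0,0,0,0.967,1]
    - [0,0,0,0,0,0.967,1]
    - [0,0,0,0,0,0.967,1]
    - [0,0,0,0,0,0.967,1]
    - [0,0,0,0,0,0.967,1]

```text
time_s: 10.15
position: [491.1, -52.1, 212.7]
tool_rot: [-0.018, 0.987, 0.152, 0.039]
force: [0.3, 0.5, -0.4]
opening: 85.6
gripper_force: 0.0
```

```bash
cat >> h.py <<'E'
def now():
    o=observe(); print("now",o["position"].round(1),"q",o["joint_positions"].round(2).tolist(),"F",o["force"].round(1),"open",round(float(o["opening"]),1),"t",o["time_s"])
E
python3 - <<'E'
from h import *
now(); p,Rt,tz=pick(BT[3]); plan([(p+[0,0,70],Rt),(p,Rt)])
E
```

```text
now [491.1 -52.1 212.7] q [-0.71, 0.49, 0.99, 2.04, -0.63, 0.86, -0.62] F [ 0.3  0.5 -0.4] open 85.6 t 10.15
[-0.037, 0.037, 0.128, 0.105, -0.096, 0.167] rows 3 -> [480. -82. 114.]
[-0.003, 0.008, 0.093, 0.0, -0.0, 0.0] rows 2 -> [480. -82.  44.]
```

Request:
step_arm:
  moves:
    - [-0.037,0.037,0.06,0.105,-0.096,0.167,1]
    - [-0.037,0.037,0.1,0.105,-0.096,0.167,1]
    - [-0.037,0.037,0.128,0.105,-0.096,0.167,1]
    - [-0.037,0.037,0.128,0.105,-0.096,0.167,1]
    - [-0.037,0.037,0.128,0.105,-0.096,0.167,1]

```text
time_s: 10.65
position: [480.0, -82.5, 114.8]
tool_rot: [-0.042, 0.993, 0.11, 0.011]
force: [0.2, -1.0, 0.1]
opening: 85.5
gripper_force: 0.0
```

Run:
```python
from h import *
now(); p,Rt,tz=pick(BT[3]); plan([(p,Rt)])
c,K,T=wristcam(); cv2.imwrite("pics/w5.png",c)
P=np.array([BT[3][0]+22*NB, BT[3][0]+22*NB+78*BT[3][1]]); 
print([ (K@(T@np.r_[x,1])[:3]/(T@np.r_[x,1])[2]).round() for x in P])
```

```text
now [480.  -82.5 114.8] q [-0.47, 0.65, 0.81, 2.08, -0.82, 0.77, -0.46] F [ 0.2 -1.   0.1] open 85.5 t 10.65
[-0.003, 0.007, 0.094, 0.0, -0.001, -0.008] rows 2 -> [480. -82.  44.]
[array([289., 274.,   1.]), array([288., 151.,   1.])]
```

View pics/w5.png

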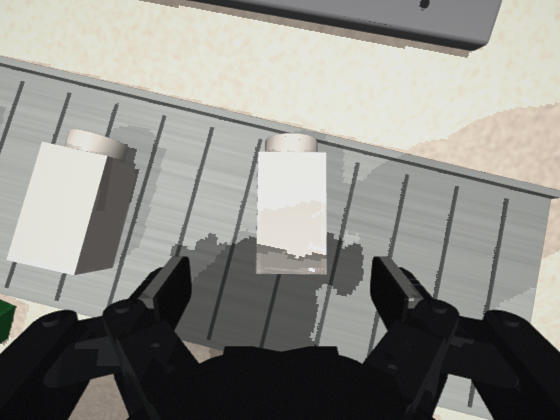

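The bottle's top face runs from (291,272) to (291,152), matching the prediction within 3 px, so I descend and grip.

Request:
step_arm:
  moves:
    - [-0.003,0.007,0.05,0,0,-0.008,1]
    - [-0.003,0.007,0.08,0,0,-0.008,1]
    - [-0.003,0.007,0.094,0,0,-0.008,1]
    - [-0.003,0.007,0.094,0,0,-0.008,1]
    - [-0.003,0.007,0.094,0,0,-0.008,-1]
    - [-0.003,0.007,0.094,0,0,-0.008,-1]
    - [-0.003,0.007,0.094,0,0,-0.008,-1]
    - [-0.003,0.007,0.094,0,0,-0.008,-1]
  force: 50

```text
time_s: 11.5
position: [480.2, -81.7, 44.4]
tool_rot: [-0.042, 0.993, 0.111, 0.011]
force: [-2.0, 0.6, 13.7]
opening: 43.4
gripper_force: 50.2
```

Request:
step_arm:
  moves:
    - [0,0,0,0,0,0,-1]
    - [0,0,0,0,0,0,-1]

```text
time_s: 11.7
position: [480.2, -81.7, 44.4]
tool_rot: [-0.042, 0.993, 0.111, 0.011]
force: [-1.4, 0.6, 12.3]
opening: 43.2
gripper_force: 50.4
```

Run:
```python
from h import *
now(); print(observe()["gripper_force"]); o=observe(); p,Rt=o["position"],rot(o); pk=pick(BT[3]); hi,Rf=place(PEG[4],175,np.deg2rad(125)); lo,_=place(PEG[4],66,np.deg2rad(125))
print(p-pk[0],hi,lo)
up=p+[0,0,150]
plan([(up,Rt),(hi,Rf),(lo,Rf)])
```

```text
now [480.2 -81.7  44.4] q [-0.36, 0.75, 0.66, 2.11, -0.98, 0.64, -0.33] F [-1.4  0.6 12.3] open 43.2 t 11.7
50.363287925720215
[0.12857998 0.3086327  0.52823474] [ 677.14228244 -143.77208842  186.11520266] [ 677.14228244 -143.77208842   77.11520266]
[0.006, -0.016, -0.199, 0.0, 0.0, 0.0] rows 4 -> [480. -82. 194.]
[0.059, 0.035, 0.002, -0.592, -0.435, -0.845] rows 4 -> [529. -97. 192.]
[0.04, 0.056, 0.004, -0.592, -0.435, -0.845] rows 4 -> [ 579. -113.  190.]
[0.017, 0.065, 0.016, -0.592, -0.435, -0.845] rows 4 -> [ 628. -128.  188.]
[-0.005, 0.06, 0.034, -0.592, -0.435, -0.845] rows 4 -> [ 677. -144.  186.]
[0.135, 0.0, 0.053, 0.0, -0.0, 0.0] rows 3 -> [ 677. -144.   77.]
```

Request:
step_arm:
  moves:
    - [0.006,-0.016,-0.05,0,0,0,-1]
    - [0.006,-0.016,-0.1,0,0,0,-1]
    - [0.006,-0.016,-0.15,0,0,0,-1]
    - [0.006,-0.016,-0.199,0,0,0,-1]
    - [0.006,-0.016,-0.199,0,0,0,-1]

```text
time_s: 12.2
position: [481.0, -82.7, 197.1]
tool_rot: [-0.042, 0.993, 0.111, 0.013]
force: [0.4, 0.2, -1.5]
opening: 43.8
gripper_force: 51.6
```

Request:
step_arm:
  moves:
    - [0.059,0.035,0.002,-0.592,-0.435,-0.845,-1]
    - [0.059,0.035,0.002,-0.592,-0.435,-0.845,-1]
    - [0.059,0.035,0.002,-0.592,-0.435,-0.845,-1]
    - [0.059,0.035,0.002,-0.592,-0.435,-0.845,-1]
    - [0.059,0.035,0.002,-0.592,-0.435,-0.845,-1]

```text
time_s: 12.7
position: [528.7, -95.3, 189.9]
tool_rot: [0.119, 0.937, 0.32, -0.072]
force: [-0.1, 0.0, -1.4]
opening: 43.6
gripper_force: 51.6
```

Request:
step_arm:
  moves:
    - [0.04,0.056,0.004,-0.592,-0.435,-0.845,-1]
    - [0.04,0.056,0.004,-0.592,-0.435,-0.845,-1]
    - [0.04,0.056,0.004,-0.592,-0.435,-0.845,-1]
    - [0.04,0.056,0.004,-0.592,-0.435,-0.845,-1]
    - [0.04,0.056,0.004,-0.592,-0.435,-0.845,-1]

```text
time_s: 13.2
position: [576.9, -112.3, 187.9]
tool_rot: [0.27, 0.81, 0.499, -0.148]
force: [0.2, 0.3, -1.4]
opening: 43.4
gripper_force: 51.7
```

Run:
```python
from h import *
now(); hi,Rf=place(PEG[4],175,np.deg2rad(125)); plan([(hi,Rf)])
```

```text
now [ 576.9 -112.3  187.9] q [-0.88, 0.87, 1.04, 1.86, -0.13, 0.74, -0.42] F [ 0.2  0.3 -1.4] open 43.4 t 13.2
[0.016, 0.066, 0.015, -0.594, -0.436, -0.842] rows 4 -> [ 627. -128.  187.]
[-0.006, 0.061, 0.034, -0.594, -0.436, -0.842] rows 4 -> [ 677. -144.  186.]
```

Request:
step_arm:
  moves:
    - [0.016,0.066,0.015,-0.594,-0.436,-0.842,-1]
    - [0.016,0.066,0.015,-0.594,-0.436,-0.842,-1]
    - [0.016,0.066,0.015,-0.594,-0.436,-0.842,-1]
    - [0.016,0.066,0.015,-0.594,-0.436,-0.842,-1]
    - [0.016,0.066,0.015,-0.594,-0.436,-0.842,-1]
    - [0.016,0.066,0.015,-0.594,-0.436,-0.842,-1]

```text
time_s: 13.8
position: [627.4, -130.0, 188.7]
tool_rot: [0.401, 0.623, 0.637, -0.212]
force: [0.6, 0.5, -0.8]
opening: 43.5
gripper_force: 51.7
```

Request:
step_arm:
  moves:
    - [-0.006,0.061,0.034,-0.594,-0.436,-0.842,-1]
    - [-0.006,0.061,0.034,-0.594,-0.436,-0.842,-1]
    - [-0.006,0.061,0.034,-0.594,-0.436,-0.842,-1]
    - [-0.006,0.061,0.034,-0.594,-0.436,-0.842,-1]
    - [-0.006,0.061,0.034,-0.594,-0.436,-0.842,-1]
    - [-0.006,0.061,0.034,-0.594,-0.436,-0.842,-1]

```text
time_s: 14.4
position: [679.1, -152.2, 198.2]
tool_rot: [0.5, 0.424, 0.709, -0.261]
force: [0.6, 0.5, -0.7]
opening: 43.3
gripper_force: 51.8
```

Run:
```python
from h import *
now(); hi,Rf=place(PEG[4],175,np.deg2rad(125)); plan([(hi,Rf)])
hi,Rf=place(PEG[4],66,np.deg2rad(125)); plan([(hi,Rf)])
c,K,T=load("scene"); c2,K2,T2=load("top")
a=cv2.resize(c[180:300,170:310],None,fx=3.3,fy=3.3,interpolation=cv2.INTER_CUBIC); b=cv2.resize(c2[130:250,260:375],None,fx=3.3,fy=3.3,interpolation=cv2.INTER_CUBIC)
cv2.imwrite("pics/p1.png",np.hstack([a,b[:, :335]]))
```

```text
now [ 679.1 -152.2  198.2] q [-1.01, 1.23, 1.14, 2.02, 1.07, 0.19, -1.03] F [ 0.6  0.5 -0.7] open 43.3 t 14.4
[0.019, 0.003, -0.004, -0.114, -0.001, -0.159] rows 1 -> [ 677. -144.  186.]
[0.154, -0.005, 0.049, -0.114, -0.001, -0.159] rows 3 -> [ 677. -144.   77.]
```

View pics/p1.png

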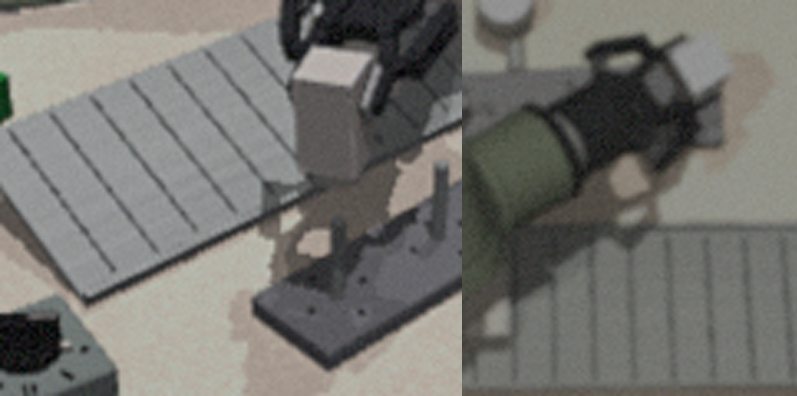

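The scene view shows the bottle inverted above the end peg (tip near (338,225)). I'm finishing the alignment.

Request:
step_arm:
  moves:
    - [0.019,0.003,-0.004,-0.114,-0.001,-0.159,-1]
    - [0.019,0.003,-0.004,-0.114,-0.001,-0.159,-1]
    - [0.019,0.003,-0.004,-0.114,-0.001,-0.159,-1]
    - [0.019,0.003,-0.004,-0.114,-0.001,-0.159,-1]
    - [0.019,0.003,-0.004,-0.114,-0.001,-0.159,-1]

```text
time_s: 15.0
position: [677.2, -143.1, 185.8]
tool_rot: [0.5, 0.381, 0.733, -0.261]
force: [0.2, -0.2, 0.6]
opening: 43.5
gripper_force: 51.8
```

```bash
cat >> h.py <<'E'
def held(d=28,up=7):
    "centre and axis of the held bottle"
    o=observe(); r=rot(o)*FL; a,n=[r.apply(v) for v in ([-np.sin(A_),0,np.cos(A_)],[-np.cos(A_),0,-np.sin(A_)])]
    return o["position"]-19*r.apply([0,0,1])+(46-d)*a-up*n,a
E
python3 - <<'E'
from h import *
now(); print(held(),PEG[4]); 
for z in (175,66):
    hi,Rf=place(PEG[4],z,np.deg2rad(125)); plan([(hi,Rf)])
E
```

```text
now [ 677.2 -143.1  185.8] q [-1.02, 1.24, 1.11, 2.06, 1.57, 0.18, -1.47] F [ 0.2 -0.2  0.6] open 43.5 t 15.0
(array([ 671.04193528, -134.29165874,  174.65142548]), array([-1.77996974e-03, -2.17472296e-04, -9.99998392e-01])) (671, -135)
[-0.001, -0.001, 0.001, -0.0, -0.002, 0.003] rows 1 -> [ 677. -144.  186.]
[0.135, -0.0, 0.053, -0.0, -0.002, 0.003] rows 3 -> [ 677. -144.   77.]
```

Request:
step_arm:
  moves:
    - [0.03,0,0.012,0,-0.002,0.003,-1]
    - [0.055,0,0.021,0,-0.002,0.003,-1]
    - [0.075,0,0.029,0,-0.002,0.003,-1]
    - [0.075,0,0.029,0,-0.002,0.003,-1]

```text
time_s: 15.4
position: [676.2, -142.8, 123.3]
tool_rot: [0.5, 0.38, 0.733, -0.262]
force: [0.1, -0.3, 0.5]
opening: 43.6
gripper_force: 51.8
```

Run:
```python
from h import *
now(); print(held(),PEG[4]); 
for z in (66,):
    hi,Rf=place(PEG[4],z,np.deg2rad(125)); plan([(hi,Rf)])
```

```text
now [ 676.2 -142.8  123.3] q [-0.97, 1.29, 0.98, 2.05, 1.69, 0.27, -1.67] F [ 0.1 -0.3  0.5] open 43.6 t 15.4
(array([ 670.01290877, -134.08552396,  112.2366552 ]), array([-0.00366555, -0.00110425, -0.99999267])) (671, -135)
[0.057, 0.001, 0.024, -0.001, -0.002, 0.007] rows 1 -> [ 677. -144.   77.]
```

No contact, and it is over the peg. I go down 3 mm past flat, then check the force.

Request:
step_arm:
  moves:
    - [0.025,0.001,0.011,-0.001,-0.002,0.007,-1]
    - [0.045,0.001,0.019,-0.001,-0.002,0.007,-1]
    - [0.055,0.001,0.024,-0.001,-0.002,0.007,-1]
    - [0.06,0.001,0.025,-0.001,-0.002,0.007,-1]
    - [0.06,0.001,0.025,-0.001,-0.002,0.007,-1]

```text
time_s: 15.9
position: [678.3, -143.7, 78.4]
tool_rot: [0.503, 0.38, 0.731, -0.261]
force: [-0.4, 2.1, 11.1]
opening: 43.7
gripper_force: 51.8
```

Run:
```python
from h import *
now(); print(held());
```

```text
now [ 678.3 -143.7   78.4] q [-0.94, 1.35, 0.91, 2.02, 1.72, 0.33, -1.77] F [-0.4  2.1 11.1] open 43.7 t 15.9
(array([ 672.21953082, -134.95733459,   67.21562028]), array([ 0.00419881, -0.00386808, -0.9999837 ]))
```

Request:
step_arm:
  moves:
    - [0,0,0,0,0,0,0.5]
    - [0,0,0,0,0,0,0.5]
    - [0,0,0,0,0,0,0.5]
    - [0,0,-0.04,0,0,0,0.5]
    - [0,0,-0.09,0,0,0,0.5]
    - [-0.02,0,-0.14,0,0,0,0.5]
    - [-0.08,0,-0.14,0,0,0,0.5]
    - [-0.1,0,-0.14,0,0,0,0.8]

```text
time_s: 16.7
position: [637.1, -85.4, 187.2]
tool_rot: [0.502, 0.381, 0.732, -0.26]
force: [0.5, 0.9, -0.7]
opening: 76.0
gripper_force: 0.0
```

Run:
```python
from h import *
now(); pk,Rt,tz=pick(BT[2]); plan([(pk+[0,0,120],Rt)])
c,K,T=load("scene"); c2,K2,T2=load("top"); 
a=cv2.resize(c[170:300,160:300],None,fx=2.85,fy=2.85,interpolation=cv2.INTER_CUBIC); b=cv2.resize(c2[130:260,200:340],None,fx=2.85,fy=2.85,interpolation=cv2.INTER_CUBIC)
cv2.imwrite("pics/p2.png",np.hstack([a,b]))
```

```text
now [637.1 -85.4 187.2] q [-1.13, 1.14, 1.02, 2.12, 1.31, 0.33, -1.25] F [ 0.5  0.9 -0.7] open 76.0 t 16.7
[0.031, -0.022, -0.069, 0.63, 0.341, 0.938] rows 4 -> [591. -48. 184.]
[0.023, -0.055, -0.052, 0.63, 0.341, 0.938] rows 4 -> [544. -11. 181.]
[-0.001, -0.074, -0.029, 0.63, 0.341, 0.938] rows 4 -> [498.  26. 177.]
[-0.032, -0.072, -0.008, 0.63, 0.341, 0.938] rows 4 -> [452.  63. 174.]
```

View pics/p2.png

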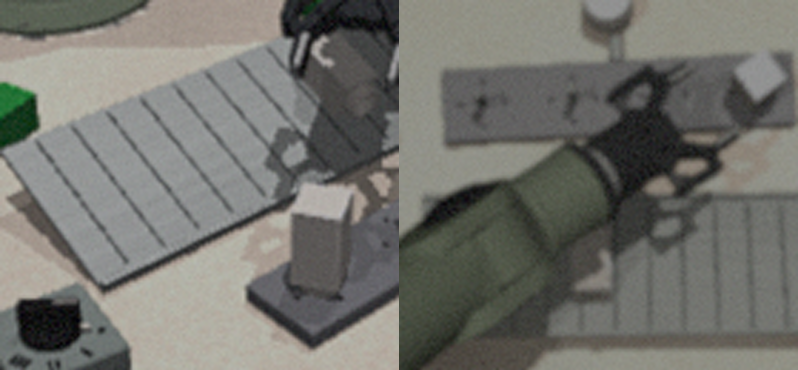

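Bottle 3 stands flat on the end peg at (322,240). On to bottle 2.

Request:
step_arm:
  moves:
    - [0.031,-0.022,-0.069,0.63,0.341,0.938,1]
    - [0.031,-0.022,-0.069,0.63,0.341,0.938,1]
    - [0.031,-0.022,-0.069,0.63,0.341,0.938,1]
    - [0.031,-0.022,-0.069,0.63,0.341,0.938,1]
    - [0.031,-0.022,-0.069,0.63,0.341,0.938,1]
    - [0.031,-0.022,-0.069,0.63,0.341,0.938,1]

```text
time_s: 17.4
position: [591.0, -48.5, 180.5]
tool_rot: [0.419, 0.634, 0.614, -0.215]
force: [-0.3, 0.4, -0.4]
opening: 85.4
gripper_force: 0.0
```

Request:
step_arm:
  moves:
    - [0.023,-0.055,-0.052,0.63,0.341,0.938,1]
    - [0.023,-0.055,-0.052,0.63,0.341,0.938,1]
    - [0.023,-0.055,-0.052,0.63,0.341,0.938,1]
    - [0.023,-0.055,-0.052,0.63,0.341,0.938,1]
    - [0.023,-0.055,-0.052,0.63,0.341,0.938,1]
    - [0.023,-0.055,-0.052,0.63,0.341,0.938,1]

```text
time_s: 18.0
position: [543.8, -11.6, 177.1]
tool_rot: [0.302, 0.829, 0.445, -0.153]
force: [-0.4, 0.5, -0.2]
opening: 85.5
gripper_force: 0.0
```

Request:
step_arm:
  moves:
    - [-0.001,-0.074,-0.029,0.63,0.341,0.938,1]
    - [-0.001,-0.074,-0.029,0.63,0.341,0.938,1]
    - [-0.001,-0.074,-0.029,0.63,0.341,0.938,1]
    - [-0.001,-0.074,-0.029,0.63,0.341,0.938,1]
    - [-0.001,-0.074,-0.029,0.63,0.341,0.938,1]
    - [-0.001,-0.074,-0.029,0.63,0.341,0.938,1]

```text
time_s: 18.6
position: [496.9, 25.8, 174.0]
tool_rot: [0.158, 0.956, 0.237, -0.076]
force: [-0.1, 0.7, -0.3]
opening: 85.5
gripper_force: 0.0
```

Run:
```python
from h import *
now(); pk,Rt,tz=pick(BT[2]); plan([(pk+[0,0,120],Rt)])
```

```text
now [496.9  25.8 174. ] q [-0.85, 0.59, 0.69, 1.93, -0.05, 0.89, -1.27] F [-0.1  0.7 -0.3] open 85.5 t 18.6
[-0.032, -0.071, -0.013, 0.638, 0.352, 0.95] rows 4 -> [452.  63. 174.]
```

Request:
step_arm:
  moves:
    - [-0.032,-0.071,-0.013,0.638,0.352,0.95,1]
    - [-0.032,-0.071,-0.013,0.638,0.352,0.95,1]
    - [-0.032,-0.071,-0.013,0.638,0.352,0.95,1]
    - [-0.032,-0.071,-0.013,0.638,0.352,0.95,1]
    - [-0.032,-0.071,-0.013,0.638,0.352,0.95,1]
    - [-0.032,-0.071,-0.013,0.638,0.352,0.95,1]

```text
time_s: 19.2
position: [451.5, 64.0, 174.4]
tool_rot: [-0.002, 1.0, 0.005, 0.011]
force: [-0.3, -0.2, -0.3]
opening: 85.3
gripper_force: 0.0
```

```bash
cat >> h.py <<'E'
def check(k,name=None):
    "predicted top-face corners against the bright face in the wrist picture"
    c,K,T=wristcam(); b,ax,n=BT[k]; l=np.cross(n,ax)
    P=[b+22*n+s*22*l+t*ax for t,s in ((0,1),(0,-1),(78,-1),(78,1))]
    px=np.array([(K@(T@np.r_[x,1])[:3])[:2]/(T@np.r_[x,1])[2] for x in P])
    v=c.astype(int); m=((v.min(2)>185)&(v.max(2)-v.min(2)<22)).astype(np.uint8)
    m=cv2.morphologyEx(m,cv2.MORPH_OPEN,np.ones((5,5),np.uint8)); n_,lab,st,ce=cv2.connectedComponentsWithStats(m)
    mid=px.mean(0); print("pred",px.round().tolist(),mid.round())
    for i in np.argsort(-st[1:,4])[:6]+1: print("blob",st[i].tolist(),ce[i].round())
    if name: cv2.polylines(c,[px.astype(np.int32)],True,(0,0,255),1); cv2.imwrite(name,c)
E
python3 - <<'E'
from h import *
now(); pk,Rt,tz=pick(BT[2]); plan([(pk+[0,0,70],Rt),(pk,Rt)]); check(2,"pics/c2.png")
E
```

```text
now [451.5  64.  174.4] q [-0.79, 0.4, 0.67, 2.13, -0.39, 0.71, -1.43] F [-0.3 -0.2 -0.3] open 85.3 t 19.2
[-0.001, 0.001, 0.067, -0.001, -0.001, 0.002] rows 2 -> [452.  63. 124.]
[-0.002, 0.0, 0.093, -0.0, -0.0, 0.0] rows 2 -> [452.  63.  54.]
pred [[253.0, 244.0], [310.0, 244.0], [309.0, 146.0], [254.0, 146.0]] [281. 195.]
blob [0, 0, 267, 191, 18613] [101.  71.]
blob [357, 13, 203, 86, 11770] [474.  52.]
blob [83, 129, 59, 112, 5730] [113. 189.]
blob [254, 134, 56, 112, 5648] [282. 193.]
blob [277, 288, 97, 63, 2938] [321. 317.]
blob [75, 376, 51, 44, 1589] [101. 401.]
```

Request:
step_arm:
  moves:
    - [-0.001,0.001,0.067,0,0,0.002,1]
    - [-0.002,0.001,0.11,0,0,0.002,1]
    - [-0.003,0.001,0.14,0,0,0.002,1]
    - [-0.003,0.001,0.16,0,0,0.002,1]
    - [-0.003,0.001,0.16,0,0,0.002,1]
    - [-0.003,0.001,0.16,0,0,0.002,-1]
    - [-0.003,0.001,0.16,0,0,0.002,-1]
    - [-0.003,0.001,0.16,0,0,0.002,-1]

```text
time_s: 20.05
position: [453.0, 64.0, 55.6]
tool_rot: [-0.004, 1.0, 0.002, 0.012]
force: [0.5, 0.5, 2.3]
opening: 43.8
gripper_force: 2.4
```

Request:
step_arm:
  moves:
    - [0,0,0,0,0,0,-1]
    - [0,0,0,0,0,0,-1]
    - [0,0,0,0,0,0,-1]

```text
time_s: 20.35
position: [453.2, 64.0, 55.7]
tool_rot: [-0.004, 1.0, 0.002, 0.012]
force: [-0.6, 1.6, 7.9]
opening: 43.3
gripper_force: 51.6
```

Run:
```python
from h import *
now(); o=observe(); p,Rt=o["position"],rot(o); pk=pick(BT[2]); hi,Rf=place(PEG[3],175,np.deg2rad(125))
print(p-pk[0],o["gripper_force"])
plan([(p+[0,0,140],Rt),(hi,Rf)])
```

```text
now [453.2  64.   55.7] q [-0.59, 0.61, 0.43, 2.2, -0.62, 0.42, -1.23] F [-0.6  1.6  7.9] open 43.3 t 20.35
[1.61539516 0.66412062 1.45699889] 51.584592461586
[0.005, -0.001, -0.187, 0.0, 0.0, 0.0] rows 3 -> [453.  64. 196.]
[0.073, 0.033, 0.005, -0.63, -0.344, -0.942] rows 4 -> [508.  40. 193.]
[0.052, 0.061, 0.009, -0.63, -0.344, -0.942] rows 4 -> [564.  15. 191.]
[0.022, 0.074, 0.024, -0.63, -0.344, -0.942] rows 4 -> [619.  -9. 189.]
[-0.006, 0.066, 0.045, -0.63, -0.344, -0.942] rows 4 -> [674. -34. 186.]
```

Request:
step_arm:
  moves:
    - [0.005,-0.001,-0.05,0,0,0,-1]
    - [0.005,-0.001,-0.1,0,0,0,-1]
    - [0.005,-0.001,-0.15,0,0,0,-1]
    - [0.005,-0.001,-0.187,0,0,0,-1]
    - [0.005,-0.001,-0.187,0,0,0,-1]

```text
time_s: 20.85
position: [454.3, 63.7, 198.5]
tool_rot: [-0.005, 1.0, 0.002, 0.014]
force: [0.5, 0.4, -1.5]
opening: 43.2
gripper_force: 51.3
```

Request:
step_arm:
  moves:
    - [0.073,0.033,0.005,-0.63,-0.344,-0.942,-1]
    - [0.073,0.033,0.005,-0.63,-0.344,-0.942,-1]
    - [0.073,0.033,0.005,-0.63,-0.344,-0.942,-1]
    - [0.073,0.033,0.005,-0.63,-0.344,-0.942,-1]
    - [0.073,0.033,0.005,-0.63,-0.344,-0.942,-1]
    - [0.073,0.033,0.005,-0.63,-0.344,-0.942,-1]

```text
time_s: 21.45
position: [507.6, 38.8, 192.3]
tool_rot: [0.154, 0.958, 0.231, -0.072]
force: [-1.1, -1.0, -0.6]
opening: 43.4
gripper_force: 51.4
```

Request:
step_arm:
  moves:
    - [0.052,0.061,0.009,-0.63,-0.344,-0.942,-1]
    - [0.052,0.061,0.009,-0.63,-0.344,-0.942,-1]
    - [0.052,0.061,0.009,-0.63,-0.344,-0.942,-1]
    - [0.052,0.061,0.009,-0.63,-0.344,-0.942,-1]
    - [0.052,0.061,0.009,-0.63,-0.344,-0.942,-1]
    - [0.052,0.061,0.009,-0.63,-0.344,-0.942,-1]

```text
time_s: 22.05
position: [562.9, 13.6, 190.3]
tool_rot: [0.298, 0.834, 0.44, -0.15]
force: [0.5, -0.6, -0.7]
opening: 43.7
gripper_force: 51.4
```

Request:
step_arm:
  moves:
    - [0.022,0.074,0.024,-0.63,-0.344,-0.942,-1]
    - [0.022,0.074,0.024,-0.63,-0.344,-0.942,-1]
    - [0.022,0.074,0.024,-0.63,-0.344,-0.942,-1]
    - [0.022,0.074,0.024,-0.63,-0.344,-0.942,-1]
    - [0.022,0.074,0.024,-0.63,-0.344,-0.942,-1]
    - [0.022,0.074,0.024,-0.63,-0.344,-0.942,-1]

```text
time_s: 22.65
position: [618.6, -11.2, 188.6]
tool_rot: [0.417, 0.637, 0.612, -0.214]
force: [0.3, -0.7, -1.0]
opening: 43.3
gripper_force: 51.5
```

Request:
step_arm:
  moves:
    - [-0.006,0.066,0.045,-0.63,-0.344,-0.942,-1]
    - [-0.006,0.066,0.045,-0.63,-0.344,-0.942,-1]
    - [-0.006,0.066,0.045,-0.63,-0.344,-0.942,-1]
    - [-0.006,0.066,0.045,-0.63,-0.344,-0.942,-1]
    - [-0.006,0.066,0.045,-0.63,-0.344,-0.942,-1]
    - [-0.006,0.066,0.045,-0.63,-0.344,-0.942,-1]

```text
time_s: 23.25
position: [674.1, -35.3, 186.7]
tool_rot: [0.501, 0.384, 0.731, -0.261]
force: [0.5, 0.1, 0.3]
opening: 43.1
gripper_force: 51.6
```

Run:
```python
from h import *
now(); print(held(),PEG[3]); 
for z in (175,66):
    hi,Rf=place(PEG[3],z,np.deg2rad(125)); plan([(hi,Rf)])
```

```text
now [674.1 -35.3 186.7] q [-1.11, 1.1, 0.93, 1.98, 1.04, 0.47, -0.96] F [0.5 0.1 0.3] open 43.1 t 23.25
(array([668.08026755, -26.50400015, 175.61975269]), array([ 0.0030794 ,  0.00231466, -0.99999258])) (668, -25)
[0.001, 0.001, -0.001, -0.007, -0.0, -0.011] rows 1 -> [674. -34. 186.]
[0.137, 0.001, 0.051, -0.007, -0.0, -0.011] rows 3 -> [674. -34.  77.]
```

Request:
step_arm:
  moves:
    - [0.03,0.001,0.011,-0.007,0,-0.011,-1]
    - [0.055,0.001,0.02,-0.007,0,-0.011,-1]
    - [0.075,0.001,0.028,-0.007,0,-0.011,-1]
    - [0.075,0.001,0.028,-0.007,0,-0.011,-1]

```text
time_s: 23.65
position: [674.3, -33.8, 124.7]
tool_rot: [0.5, 0.38, 0.733, -0.261]
force: [0.9, 0.1, 0.1]
opening: 43.4
gripper_force: 51.6
```

Run:
```python
from h import *
now(); print(held(),PEG[3]); 
hi,Rf=place(PEG[3],63,np.deg2rad(125)); plan([(hi,Rf)])
```

```text
now [674.3 -33.8 124.7] q [-1.11, 1.24, 0.91, 1.97, 1.05, 0.41, -1.07] F [0.9 0.1 0.1] open 43.4 t 23.65
(array([668.15491306, -25.0258457 , 113.65051172]), array([-2.53617026e-03,  4.95202289e-04, -9.99996661e-01])) (668, -25)
[0.063, -0.0, 0.024, 0.002, -0.004, 0.005] rows 2 -> [674. -34.  74.]
```

Request:
step_arm:
  moves:
    - [0.03,0,0.011,0.002,-0.004,0.005,-1]
    - [0.05,0,0.019,0.002,-0.004,0.005,-1]
    - [0.059,0,0.022,0.002,-0.004,0.005,-1]
    - [0.063,0,0.024,0.002,-0.004,0.005,-1]
    - [0.063,0,0.024,0.002,-0.004,0.005,-1]

```text
time_s: 24.15
position: [673.7, -33.6, 76.4]
tool_rot: [0.502, 0.38, 0.732, -0.261]
force: [-0.1, -0.4, -0.5]
opening: 43.4
gripper_force: 51.7
```

Run:
```python
from h import *
now(); print(held())
```

```text
now [673.7 -33.6  76.4] q [-1.11, 1.34, 0.89, 1.95, 1.04, 0.38, -1.16] F [-0.1 -0.4 -0.5] open 43.4 t 24.15
(array([667.53241913, -24.87973475,  65.22453269]), array([ 1.69839830e-04, -2.52648498e-03, -9.99996794e-01]))
```

Request:
step_arm:
  moves:
    - [0.004,0,0.001,0,0,0,-1]
    - [0.007,0,0.003,0,0,0,-1]
    - [0.007,0,0.003,0,0,0,-1]
    - [0.007,0,0.003,0,0,0,-1]

```text
time_s: 24.55
position: [674.4, -34.7, 75.3]
tool_rot: [0.505, 0.38, 0.73, -0.262]
force: [-9.6, 10.1, 35.5]
opening: 43.7
gripper_force: 54.8
```

Request:
step_arm:
  moves:
    - [-0.003,0,-0.001,0,0,0,-1]
    - [-0.003,0,-0.001,0,0,0,0.5]
    - [-0.003,0,-0.001,0,0,0,0.5]
    - [-0.003,0,-0.001,0,0,0,0.5]
    - [-0.003,0,-0.04,0,0,0,0.5]
    - [-0.003,0,-0.09,0,0,0,0.5]
    - [-0.02,0,-0.14,0,0,0,0.5]
    - [-0.08,0,-0.14,0,0,0,0.5]

```text
time_s: 25.35
position: [628.5, 34.9, 161.2]
tool_rot: [0.5, 0.376, 0.736, -0.26]
force: [2.1, 0.8, 0.6]
opening: 64.0
gripper_force: 0.0
```

Run:
```python
from h import *
now(); pk,Rt,tz=pick(BT[1]); plan([(pk+[0,0,110],Rt)])
```

```text
now [628.5  34.9 161.2] q [-1.23, 1.09, 0.84, 2.0, 0.95, 0.59, -0.97] F [2.1 0.8 0.6] open 64.0 t 25.35
[0.028, -0.017, -0.073, 0.628, 0.346, 0.941] rows 4 -> [584.  75. 162.]
[0.023, -0.05, -0.058, 0.628, 0.346, 0.941] rows 4 -> [540. 116. 163.]
[0.002, -0.071, -0.036, 0.628, 0.346, 0.941] rows 4 -> [496. 156. 164.]
[-0.028, -0.073, -0.015, 0.628, 0.346, 0.941] rows 4 -> [452. 196. 164.]
```

Request:
step_arm:
  moves:
    - [0.028,-0.017,-0.073,0.628,0.346,0.941,1]
    - [0.028,-0.017,-0.073,0.628,0.346,0.941,1]
    - [0.028,-0.017,-0.073,0.628,0.346,0.941,1]
    - [0.028,-0.017,-0.073,0.628,0.346,0.941,1]
    - [0.028,-0.017,-0.073,0.628,0.346,0.941,1]
    - [0.028,-0.017,-0.073,0.628,0.346,0.941,1]

```text
time_s: 25.95
position: [585.2, 69.0, 163.4]
tool_rot: [0.419, 0.631, 0.616, -0.215]
force: [0.2, 0.3, -0.1]
opening: 85.3
gripper_force: 0.0
```

Request:
step_arm:
  moves:
    - [0.023,-0.05,-0.058,0.628,0.346,0.941,1]
    - [0.023,-0.05,-0.058,0.628,0.346,0.941,1]
    - [0.023,-0.05,-0.058,0.628,0.346,0.941,1]
    - [0.023,-0.05,-0.058,0.628,0.346,0.941,1]
    - [0.023,-0.05,-0.058,0.628,0.346,0.941,1]
    - [0.023,-0.05,-0.058,0.628,0.346,0.941,1]

```text
time_s: 26.55
position: [540.7, 110.1, 163.6]
tool_rot: [0.302, 0.829, 0.447, -0.151]
force: [0.1, 0.7, -0.1]
opening: 85.4
gripper_force: 0.0
```

Request:
step_arm:
  moves:
    - [0.002,-0.071,-0.036,0.628,0.346,0.941,1]
    - [0.002,-0.071,-0.036,0.628,0.346,0.941,1]
    - [0.002,-0.071,-0.036,0.628,0.346,0.941,1]
    - [0.002,-0.071,-0.036,0.628,0.346,0.941,1]
    - [0.002,-0.071,-0.036,0.628,0.346,0.941,1]
    - [0.002,-0.071,-0.036,0.628,0.346,0.941,1]

```text
time_s: 27.15
position: [496.8, 151.3, 164.2]
tool_rot: [0.157, 0.956, 0.238, -0.073]
force: [-0.0, -0.3, -0.3]
opening: 85.1
gripper_force: 0.0
```

Request:
step_arm:
  moves:
    - [-0.028,-0.073,-0.015,0.628,0.346,0.941,1]
    - [-0.028,-0.073,-0.015,0.628,0.346,0.941,1]
    - [-0.028,-0.073,-0.015,0.628,0.346,0.941,1]
    - [-0.028,-0.073,-0.015,0.628,0.346,0.941,1]
    - [-0.028,-0.073,-0.015,0.628,0.346,0.941,1]
    - [-0.028,-0.073,-0.015,0.628,0.346,0.941,1]

```text
time_s: 27.75
position: [453.4, 192.5, 164.9]
tool_rot: [-0.001, 1.0, 0.009, 0.012]
force: [-0.3, 0.7, -0.2]
opening: 85.4
gripper_force: 0.0
```

Run:
```python
from h import *
now(); pk,Rt,tz=pick(BT[1]); plan([(pk,Rt)]); check(1,"pics/c1.png")
```

```text
now [453.4 192.5 164.9] q [-1.06, 0.5, 0.72, 2.05, -0.48, 0.74, -1.6] F [-0.3  0.7 -0.2] open 85.4 t 27.75
[-0.006, -0.005, 0.147, 0.01, -0.005, -0.002] rows 3 -> [452. 196.  54.]
pred [[246.0, 251.0], [305.0, 251.0], [303.0, 149.0], [247.0, 149.0]] [275. 200.]
blob [99, 0, 306, 214, 23908] [220.  84.]
blob [245, 133, 58, 117, 5456] [274. 196.]
blob [301, 296, 84, 65, 3590] [344. 324.]
blob [0, 266, 72, 57, 1822] [ 33. 295.]
blob [81, 272, 41, 45, 877] [101. 294.]
blob [78, 142, 25, 42, 527] [ 92. 162.]
```

Request:
step_arm:
  moves:
    - [-0.006,-0.005,0.06,0.01,-0.005,-0.002,1]
    - [-0.006,-0.005,0.11,0.01,-0.005,-0.002,1]
    - [-0.006,-0.005,0.135,0.01,-0.005,-0.002,1]
    - [-0.006,-0.005,0.148,0.01,-0.005,-0.002,1]
    - [-0.006,-0.005,0.148,0.01,-0.005,-0.002,1]
    - [-0.006,-0.005,0.148,0.01,-0.005,-0.002,-1]
    - [-0.006,-0.005,0.148,0.01,-0.005,-0.002,-1]
    - [-0.006,-0.005,0.148,0.01,-0.005,-0.002,-1]

```text
time_s: 28.6
position: [452.7, 196.5, 55.2]
tool_rot: [-0.005, 1.0, 0.006, 0.012]
force: [1.0, 0.1, 3.7]
opening: 43.7
gripper_force: 3.2
```

Request:
step_arm:
  moves:
    - [0,0,0,0,0,0,-1]
    - [0,0,0,0,0,0,-1]
    - [0,0,0,0,0,0,-1]

```text
time_s: 28.9
position: [452.9, 196.4, 55.3]
tool_rot: [-0.006, 1.0, 0.006, 0.012]
force: [-0.2, 0.1, 8.9]
opening: 43.7
gripper_force: 50.9
```

Run:
```python
from h import *
now(); o=observe(); p,Rt=o["position"],rot(o); pk=pick(BT[1]); hi,Rf=place(PEG[1],175,np.deg2rad(120))
print(p-pk[0],o["gripper_force"])
plan([(p+[0,0,140],Rt),(hi,Rf)])
```

```text
now [452.9 196.4  55.3] q [-0.9, 0.67, 0.51, 2.11, -0.67, 0.5, -1.45] F [-0.2  0.1  8.9] open 43.7 t 28.9
[1.32522691 0.03998592 1.0143887 ] 50.86363434791565
[0.005, -0.002, -0.187, 0.0, 0.0, 0.0] rows 3 -> [453. 196. 195.]
[0.071, 0.004, 0.005, -0.605, -0.37, -0.902] rows 4 -> [506. 194. 193.]
[0.062, 0.035, -0.002, -0.605, -0.37, -0.902] rows 4 -> [560. 191. 191.]
[0.041, 0.059, 0.003, -0.605, -0.37, -0.902] rows 4 -> [613. 188. 188.]
[0.013, 0.068, 0.017, -0.605, -0.37, -0.902] rows 4 -> [666. 186. 186.]
```

Request:
step_arm:
  moves:
    - [0.005,-0.002,-0.05,0,0,0,-1]
    - [0.005,-0.002,-0.1,0,0,0,-1]
    - [0.005,-0.002,-0.15,0,0,0,-1]
    - [0.005,-0.002,-0.187,0,0,0,-1]
    - [0.005,-0.002,-0.187,0,0,0,-1]

```text
time_s: 29.4
position: [454.1, 196.8, 198.1]
tool_rot: [-0.007, 1.0, 0.006, 0.013]
force: [0.7, 1.2, -1.3]
opening: 43.5
gripper_force: 51.3
```

Request:
step_arm:
  moves:
    - [0.071,0.004,0.005,-0.605,-0.37,-0.902,-1]
    - [0.071,0.004,0.005,-0.605,-0.37,-0.902,-1]
    - [0.071,0.004,0.005,-0.605,-0.37,-0.902,-1]
    - [0.071,0.004,0.005,-0.605,-0.37,-0.902,-1]
    - [0.071,0.004,0.005,-0.605,-0.37,-0.902,-1]
    - [0.071,0.004,0.005,-0.605,-0.37,-0.902,-1]

```text
time_s: 30.0
position: [506.0, 193.6, 191.8]
tool_rot: [0.147, 0.96, 0.225, -0.078]
force: [0.1, -0.7, -0.4]
opening: 43.3
gripper_force: 51.2
```

Request:
step_arm:
  moves:
    - [0.062,0.035,-0.002,-0.605,-0.37,-0.902,-1]
    - [0.062,0.035,-0.002,-0.605,-0.37,-0.902,-1]
    - [0.062,0.035,-0.002,-0.605,-0.37,-0.902,-1]
    - [0.062,0.035,-0.002,-0.605,-0.37,-0.902,-1]
    - [0.062,0.035,-0.002,-0.605,-0.37,-0.902,-1]
    - [0.062,0.035,-0.002,-0.605,-0.37,-0.902,-1]

```text
time_s: 30.6
position: [559.4, 190.3, 190.3]
tool_rot: [0.287, 0.842, 0.427, -0.161]
force: [0.5, -0.3, 0.4]
opening: 43.4
gripper_force: 51.2
```

Request:
step_arm:
  moves:
    - [0.041,0.059,0.003,-0.605,-0.37,-0.902,-1]
    - [0.041,0.059,0.003,-0.605,-0.37,-0.902,-1]
    - [0.041,0.059,0.003,-0.605,-0.37,-0.902,-1]
    - [0.041,0.059,0.003,-0.605,-0.37,-0.902,-1]
    - [0.041,0.059,0.003,-0.605,-0.37,-0.902,-1]
    - [0.041,0.059,0.003,-0.605,-0.37,-0.902,-1]

```text
time_s: 31.2
position: [613.5, 187.3, 188.4]
tool_rot: [0.404, 0.656, 0.594, -0.231]
force: [-0.3, -0.3, 0.1]
opening: 43.4
gripper_force: 51.3
```

Request:
step_arm:
  moves:
    - [0.013,0.068,0.017,-0.605,-0.37,-0.902,-1]
    - [0.013,0.068,0.017,-0.605,-0.37,-0.902,-1]
    - [0.013,0.068,0.017,-0.605,-0.37,-0.902,-1]
    - [0.013,0.068,0.017,-0.605,-0.37,-0.902,-1]
    - [0.013,0.068,0.017,-0.605,-0.37,-0.902,-1]
    - [0.013,0.068,0.017,-0.605,-0.37,-0.902,-1]

```text
time_s: 31.8
position: [667.2, 184.9, 186.7]
tool_rot: [0.488, 0.416, 0.714, -0.282]
force: [-0.5, 0.0, 0.0]
opening: 43.2
gripper_force: 51.4
```

Run:
```python
from h import *
now(); print(held(),PEG[1]); 
for z in (114,63):
    hi,Rf=place(PEG[1],z,np.deg2rad(120)); plan([(hi,Rf)])
```

```text
now [667.2 184.9 186.7] q [-1.19, 1.06, 0.66, 1.58, 0.69, 1.07, -0.69] F [-0.5  0.   0. ] open 43.2 t 31.8
(array([661.90492513, 194.26552551, 175.56080283]), array([ 0.00246357,  0.00390084, -0.99998936])) (661, 195)
[0.077, -0.001, 0.029, -0.008, -0.004, -0.012] rows 2 -> [666. 186. 125.]
[0.14, -0.001, 0.053, -0.008, -0.004, -0.012] rows 3 -> [666. 186.  74.]
```

Request:
step_arm:
  moves:
    - [0.03,-0.001,0.011,-0.008,-0.004,-0.012,-1]
    - [0.055,-0.001,0.02,-0.008,-0.004,-0.012,-1]
    - [0.077,-0.001,0.029,-0.008,-0.004,-0.012,-1]
    - [0.077,-0.001,0.029,-0.008,-0.004,-0.012,-1]

```text
time_s: 32.2
position: [665.7, 185.1, 122.2]
tool_rot: [0.489, 0.41, 0.716, -0.284]
force: [-0.5, 0.6, -0.6]
opening: 43.2
gripper_force: 51.4
```

Run:
```python
from h import *
now(); print(held(),PEG[1]); 
hi,Rf=place(PEG[1],62,np.deg2rad(120)); plan([(hi,Rf)])
```

```text
now [665.7 185.1 122.2] q [-1.18, 1.16, 0.63, 1.57, 0.68, 1.02, -0.76] F [-0.5  0.6 -0.6] open 43.2 t 32.2
(array([660.28323798, 194.32991475, 111.09872962]), array([-0.00402832, -0.00357799, -0.99998549])) (661, 195)
[0.061, 0.002, 0.023, 0.001, 0.002, 0.012] rows 1 -> [666. 186.  73.]
```

Request:
step_arm:
  moves:
    - [0.03,0.002,0.011,0.001,0.002,0.012,-1]
    - [0.05,0.002,0.019,0.001,0.002,0.012,-1]
    - [0.057,0.002,0.021,0.001,0.002,0.012,-1]
    - [0.061,0.002,0.023,0.001,0.002,0.012,-1]
    - [0.061,0.002,0.023,0.001,0.002,0.012,-1]

```text
time_s: 32.7
position: [667.3, 186.1, 78.7]
tool_rot: [0.492, 0.412, 0.713, -0.283]
force: [-7.1, 1.1, 21.7]
opening: 43.3
gripper_force: 52.9
```

Request:
step_arm:
  moves:
    - [0.002,0,0.001,0,0,0,-1]
    - [0.002,0,0.001,0,0,0,-1]

```text
time_s: 32.9
position: [667.4, 185.9, 78.7]
tool_rot: [0.492, 0.412, 0.713, -0.283]
force: [-15.5, 6.2, 36.5]
opening: 42.9
gripper_force: 54.5
```

Request:
step_arm:
  moves:
    - [-0.004,0,-0.001,0,0,0,-1]
    - [-0.004,0,-0.001,0,0,0,0.5]
    - [-0.004,0,-0.001,0,0,0,0.5]
    - [-0.004,0,-0.001,0,0,0,0.5]
    - [-0.004,0,-0.04,0,0,0,0.5]
    - [-0.004,0,-0.09,0,0,0,0.5]
    - [-0.03,0,-0.14,0,0,0,0.5]
    - [-0.09,0,-0.14,0,0,0,0.5]

```text
time_s: 33.7
position: [627.4, 256.8, 172.3]
tool_rot: [0.489, 0.408, 0.718, -0.28]
force: [0.5, 0.7, 0.4]
opening: 64.2
gripper_force: 0.0
```

Run:
```python
from h import *
now(); p=observe()["position"]; r=rot(observe())
plan([(p+[-60,0,60],r),(np.array([530.,100,260]),Rdown(-2.9))])
c,K,T=load("scene"); c2,K2,T2=load("top")
a=cv2.resize(c[165:320,235:400],None,fx=3,fy=3,interpolation=cv2.INTER_CUBIC); b=cv2.resize(c2[140:295,210:310],None,fx=3,fy=3,interpolation=cv2.INTER_CUBIC)
cv2.imwrite("pics/p3.png",np.hstack([a,b]))
```

```text
now [627.4 256.8 172.3] q [-1.27, 1.09, 0.61, 1.52, 0.64, 1.17, -0.7] F [0.5 0.7 0.4] open 64.2 t 33.7
[-0.059, -0.069, -0.067, 0.0, 0.0, 0.0] rows 2 -> [567. 257. 232.]
[-0.023, -0.037, 0.033, 0.548, 0.409, 0.805] rows 4 -> [558. 218. 239.]
[-0.04, -0.015, 0.033, 0.548, 0.409, 0.805] rows 4 -> [549. 178. 246.]
[-0.047, 0.011, 0.025, 0.548, 0.409, 0.805] rows 4 -> [539. 139. 253.]
[-0.042, 0.034, 0.009, 0.548, 0.409, 0.805] rows 4 -> [530. 100. 260.]
```

View pics/p3.png

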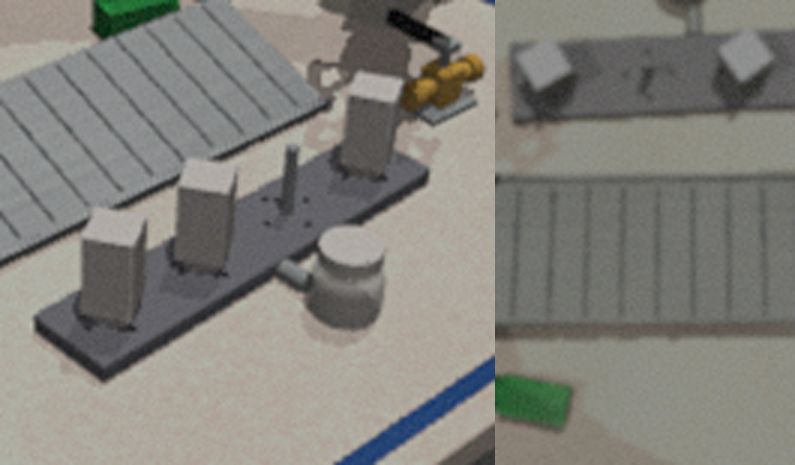

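All three bottles stand upright on their pegs with the mouths at the tray: tops at (115,225), (208,170), (375,87). Next is the selector.

Request:
step_arm:
  moves:
    - [-0.059,-0.069,-0.067,0,0,0,0]
    - [-0.059,-0.069,-0.067,0,0,0,0]
    - [-0.059,-0.069,-0.067,0,0,0,0]
    - [-0.059,-0.069,-0.067,0,0,0,0]

```text
time_s: 34.2
position: [569.4, 251.2, 233.7]
tool_rot: [0.49, 0.412, 0.715, -0.281]
force: [-0.4, 0.3, -0.9]
opening: 42.7
gripper_force: 0.0
```

Request:
step_arm:
  moves:
    - [-0.023,-0.037,0.033,0.548,0.409,0.805,0]
    - [-0.023,-0.037,0.033,0.548,0.409,0.805,0]
    - [-0.023,-0.037,0.033,0.548,0.409,0.805,0]
    - [-0.023,-0.037,0.033,0.548,0.409,0.805,0]
    - [-0.023,-0.037,0.033,0.548,0.409,0.805,0]

```text
time_s: 34.7
position: [561.7, 209.9, 241.0]
tool_rot: [0.401, 0.636, 0.618, -0.23]
force: [0.1, -0.1, 0.0]
opening: 42.7
gripper_force: 0.0
```

Request:
step_arm:
  moves:
    - [-0.04,-0.015,0.033,0.548,0.409,0.805,0]
    - [-0.04,-0.015,0.033,0.548,0.409,0.805,0]
    - [-0.04,-0.015,0.033,0.548,0.409,0.805,0]
    - [-0.04,-0.015,0.033,0.548,0.409,0.805,0]
    - [-0.04,-0.015,0.033,0.548,0.409,0.805,0]

```text
time_s: 35.2
position: [551.2, 171.4, 247.8]
tool_rot: [0.284, 0.813, 0.481, -0.162]
force: [0.3, -0.5, -0.4]
opening: 42.9
gripper_force: 0.0
```

Request:
step_arm:
  moves:
    - [-0.047,0.011,0.025,0.548,0.409,0.805,0]
    - [-0.047,0.011,0.025,0.548,0.409,0.805,0]
    - [-0.047,0.011,0.025,0.548,0.409,0.805,0]
    - [-0.047,0.011,0.025,0.548,0.409,0.805,0]
    - [-0.047,0.011,0.025,0.548,0.409,0.805,0]

```text
time_s: 35.7
position: [540.7, 132.7, 254.1]
tool_rot: [0.148, 0.935, 0.31, -0.084]
force: [0.9, -0.4, 0.1]
opening: 42.9
gripper_force: 0.0
```

Request:
step_arm:
  moves:
    - [-0.042,0.034,0.009,0.548,0.409,0.805,0]
    - [-0.042,0.034,0.009,0.548,0.409,0.805,0]
    - [-0.042,0.034,0.009,0.548,0.409,0.805,0]
    - [-0.042,0.034,0.009,0.548,0.409,0.805,0]
    - [-0.042,0.034,0.009,0.548,0.409,0.805,0]

```text
time_s: 36.2
position: [530.0, 94.2, 260.9]
tool_rot: [0.002, 0.993, 0.118, 0.001]
force: [-0.0, 0.5, 0.6]
opening: 42.5
gripper_force: 0.0
```

Run:
```python
from h import *
now(); plan([(np.array([560.,-340,230]),Rdown(-2.9))])
```

```text
now [530.   94.2 260.9] q [-0.85, 0.45, 0.78, 1.82, -0.36, 1.02, -1.26] F [-0.   0.5  0.6] open 42.5 t 36.2
[-0.097, 0.572, 0.043, 0.008, -0.003, -0.01] rows 9 -> [ 560. -340.  230.]
```

Request:
step_arm:
  moves:
    - [-0.097,0.572,0.043,0,0,0,0]
    - [-0.097,0.572,0.043,0,0,0,0]
    - [-0.097,0.572,0.043,0,0,0,0]
    - [-0.097,0.572,0.043,0,0,0,0]
    - [-0.097,0.572,0.043,0,0,0,0]
    - [-0.097,0.572,0.043,0,0,0,0]
    - [-0.097,0.572,0.043,0,0,0,0]
    - [-0.097,0.572,0.043,0,0,0,0]

```text
time_s: 37.0
position: [557.8, -303.6, 230.9]
tool_rot: [0.001, 0.993, 0.121, -0.001]
force: [1.2, -0.3, 1.2]
opening: 42.7
gripper_force: 0.0
```

Request:
step_arm:
  moves:
    - [0,0,0,0,0,0,0]
    - [0,0,0,0,0,0,0]
    - [0,0,0,0,0,0,0]
    - [0,0,0,0,0,0,0]

```text
time_s: 37.4
position: [558.1, -301.3, 232.3]
tool_rot: [0.001, 0.993, 0.119, 0.001]
force: [-0.8, 0.9, -0.1]
opening: 42.9
gripper_force: 0.0
```

Run:
```python
from h import *
now(); c,K,T=wristcam(); np.savez("w6.npz",K=K,T=T,c=c)
x=np.array([578,-355,45.,1]);u=K@(T@x)[:3];u=(u[:2]/u[2]).astype(int);print(u)
x0,y0=max(u[0]-75,0),max(u[1]-65,0); a=c[y0:y0+130,x0:x0+150]; print(x0,y0)
cv2.imwrite("pics/w6.png",cv2.resize(a,None,fx=4,fy=4,interpolation=cv2.INTER_CUBIC))
```

```text
now [ 558.1 -301.3  232.3] q [-0.04, 0.64, 0.71, 1.6, -0.46, 1.07, -0.54] F [-0.8  0.9 -0.1] open 42.9 t 37.4
[331 179]
256 114
```

View pics/w6.png

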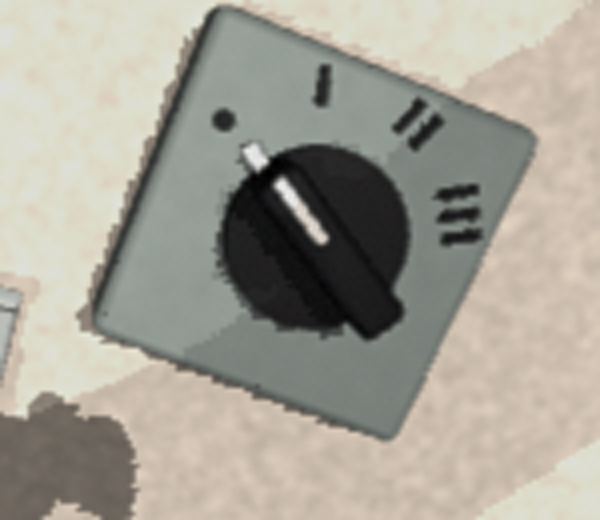

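The pointer (white tip at (252,152)) is at the dot, and two bars is at (418,124). The housing corners are (222,5), (537,137), (392,438), (95,318).

Run:
```python
from h import *
np.set_printoptions(precision=1,suppress=True)
w=np.load("w6.npz"); f=lambda p,z: atz(w["K"],w["T"],(np.array(p)+.5)/4-.5+np.array([256,114]),z)
C=[f(p,30) for p in [(222,5),(537,137),(392,438),(95,318)]]; c=np.mean(C,0); print(C,c,[np.linalg.norm(C[i]-C[i-1]) for i in range(4)])
mk=[f(p,31)-c for p in [(223,119),(323,86),(418,124),(461,215)]]; print("marks",[np.arctan2(m[1],m[0]).round(3) for m in mk])
print("disc",f((316,237),38),"line",f((280,182),63),f((323,240),63),"far end",f((395,312),63))
l=f((280,182),63)-f((323,240),63); print("ptr dir",np.arctan2(l[1],l[0]))
now()
th=np.arctan2(mk[0][1],mk[0][0]);
```

```text
[array([ 639.3, -316.6,   30. ]), array([ 626. , -411.6,   30. ]), array([ 531.4, -398.9,   30. ]), array([ 546.3, -303.6,   30. ])] [ 585.7 -357.7   30. ] [np.float64(93.86317669085044), np.float64(95.92970267937218), np.float64(95.43059300782095), np.float64(96.42685952263001)]
marks [np.float64(0.935), np.float64(0.211), np.float64(-0.513), np.float64(-1.223)]
disc [ 585.3 -357.7   38. ] line [ 599.6 -339.4   63. ] [ 587.9 -354.3   63. ] far end [ 574.  -378.2   63. ]
ptr dir 0.9048796610685982
now [ 558.  -301.6  232.5] q [-0.04, 0.64, 0.71, 1.6, -0.46, 1.07, -0.54] F [-0.6 -0.2 -0.1] open 42.9 t 37.45
```

Run:
```python
from h import *
np.set_printoptions(precision=1,suppress=True)
C=[sp(p,30) for p in [(19,433),(133,392),(182,460),(72,513)]]; print(np.mean(C,0))
print("knob grip", sp((97,408),63), ts((722,194),(97,416)))
t=0.9; 
# tool x along the bar (pointer dir .92)
for th in (.92-np.pi,):
    R1=Rdown(0); tgt=R.from_matrix(np.c_[[np.cos(.92+np.pi),np.sin(.92+np.pi),0],[-np.sin(.92)*-1*-1,0,0],[0,0,-1]]) if 0 else None
for yaw in (.92,.92-np.pi):   # Rdown(yaw): tool x=-(cos,sin)
    plan([(np.array([584.,-357,130]),Rdown(yaw))])
```

```text
[ 595.2 -360.2   30. ]
knob grip [ 586.4 -355.9   63. ] (array([ 578.5, -354.3,   48.7]), [1.581632035807245, 1.581632035807191])
[0.003, 0.016, 0.027, -0.001, -0.001, 0.984] rows 4 -> [ 563. -313.  212.]
[0.01, 0.013, 0.027, -0.001, -0.001, 0.984] rows 4 -> [ 568. -324.  192.]
[0.015, 0.006, 0.027, -0.001, -0.001, 0.984] rows 4 -> [ 574. -335.  171.]
[0.016, -0.002, 0.027, -0.001, -0.001, 0.984] rows 4 -> [ 579. -346.  151.]
[0.013, -0.009, 0.027, -0.001, -0.001, 0.984] rows 4 -> [ 584. -357.  130.]
[0.008, 0.04, 0.068, 0.003, -0.002, -0.682] rows 3 -> [ 571. -329.  181.]
[-0.006, 0.04, 0.068, 0.003, -0.002, -0.682] rows 3 -> [ 584. -357.  130.]
```

Request:
step_arm:
  moves:
    - [0.008,0.04,0.068,0,0,-0.682,0]
    - [0.008,0.04,0.068,0,0,-0.682,0]
    - [0.008,0.04,0.068,0,0,-0.682,0]
    - [0.008,0.04,0.068,0,0,-0.682,0]
    - [0.008,0.04,0.068,0,0,-0.682,0]

```text
time_s: 37.95
position: [570.7, -330.5, 182.2]
tool_rot: [0.001, 0.959, 0.283, 0.002]
force: [-1.5, 0.2, -0.1]
opening: 42.8
gripper_force: 0.0
```

Request:
step_arm:
  moves:
    - [-0.006,0.04,0.068,0,0,-0.682,0]
    - [-0.006,0.04,0.068,0,0,-0.682,0]
    - [-0.006,0.04,0.068,0,0,-0.682,0]
    - [-0.006,0.04,0.068,0,0,-0.682,0]
    - [-0.006,0.04,0.068,0,0,-0.682,0]

```text
time_s: 38.45
position: [583.5, -358.6, 131.5]
tool_rot: [0.002, 0.897, 0.441, 0.002]
force: [0.2, 0.1, 0.7]
opening: 42.8
gripper_force: 0.0
```

Run:
```python
from h import *
now(); plan([(np.array([584.5,-357,42]),Rdown(.92-np.pi))])
```

```text
now [ 583.5 -358.6  131.5] q [0.19, 0.77, 0.45, 1.53, -0.39, 0.92, 0.12] F [0.2 0.1 0.7] open 42.8 t 38.45
[0.002, -0.001, 0.119, 0.009, -0.002, -0.011] rows 2 -> [ 584. -357.   42.]
```

Request:
step_arm:
  moves:
    - [0.002,-0.001,0.05,0.009,0,-0.011,0]
    - [0.002,-0.001,0.09,0.009,0,-0.011,0]
    - [0.002,-0.001,0.11,0.009,0,-0.011,0]
    - [0.002,-0.001,0.118,0.009,0,-0.011,0]
    - [0.002,-0.001,0.118,0.009,0,-0.011,0]
    - [0.002,-0.001,0.118,0.009,0,-0.011,-1]
    - [0.002,-0.001,0.118,0.009,0,-0.011,-1]
    - [0.002,-0.001,0.118,0.009,0,-0.011,-1]
  force: 40

```text
time_s: 39.25
position: [585.1, -358.3, 44.1]
tool_rot: [0.001, 0.896, 0.445, 0.001]
force: [4.7, -2.1, 4.5]
opening: 12.8
gripper_force: 44.5
```

Request:
step_arm:
  moves:
    - [0,0,0,0,0,0,-1]
    - [0,0,0,0,0,0,-1]
    - [0,0,0,0,0,0,-1]

```text
time_s: 39.55
position: [585.1, -358.3, 44.1]
tool_rot: [0.001, 0.896, 0.445, 0.001]
force: [4.7, -1.7, 5.5]
opening: 13.2
gripper_force: 44.5
```

Request:
step_arm:
  moves:
    - [0,0,0,0,0,0.3,-1]
    - [0,0,0,0,0,0.6,-1]
    - [0,0,0,0,0,0.933,-1]
    - [0,0,0,0,0,0.933,-1]

```text
time_s: 39.95
position: [585.0, -358.1, 44.1]
tool_rot: [0.001, 0.975, 0.223, 0.001]
force: [2.7, -2.2, 7.4]
opening: 13.2
gripper_force: 44.9
```

Request:
step_arm:
  moves:
    - [0,0,0,0,0,0.3,-1]
    - [0,0,0,0,0,0.6,-1]
    - [0,0,0,0,0,0.933,-1]
    - [0,0,0,0,0,0.933,-1]

```text
time_s: 40.35
position: [585.1, -357.9, 44.1]
tool_rot: [0.0, 1.0, -0.008, 0.001]
force: [2.4, -1.1, 7.9]
opening: 13.0
gripper_force: 45.1
```

Request:
step_arm:
  moves:
    - [0,0,0,0,0,0.3,-1]
    - [0,0,0,0,0,0.6,-1]
    - [0,0,0,0,0,0.933,-1]
    - [0,0,0,0,0,0.933,-1]
    - [0,0,0,0,0,0.933,-1]

```text
time_s: 40.85
position: [585.2, -357.7, 44.1]
tool_rot: [-0.0, 0.972, -0.237, 0.002]
force: [3.2, -0.7, 8.9]
opening: 12.8
gripper_force: 45.1
```

Run:
```python
from h import *
now(); x=rot(observe()).apply([1,0,0]); print("bar yaw",np.arctan2(x[1],x[0]), "two-bar dir -0.51")
```

```text
now [ 585.2 -357.7   44.1] q [0.04, 0.99, 0.74, 1.57, -0.8, 0.9, -0.98] F [ 3.2 -0.7  8.9] open 12.8 t 40.85
bar yaw -0.4784045440054975 two-bar dir -0.51
```

Request:
step_arm:
  moves:
    - [0,0,0,0,0,0,0]
    - [0,0,0,0,0,0,0]
    - [0,0,0,0,0,0,0]
    - [0,0,-0.06,0,0,0,0]
    - [0,0,-0.12,0,0,0,0]
    - [0,0,-0.18,0,0,0,0]
    - [0,0,-0.24,0,0,0,0]
    - [0,0,-0.24,0,0,0,-1]

```text
time_s: 41.65
position: [584.8, -359.4, 228.6]
tool_rot: [0.001, 0.972, -0.237, 0.004]
force: [0.4, 0.4, -0.9]
opening: 29.6
gripper_force: 0.0
```

Run:
```python
from h import *
np.set_printoptions(precision=1,suppress=True)
now(); c,K,T=wristcam(); x=np.array([585,-357.5,45.,1]);u=K@(T@x)[:3];u=(u[:2]/u[2]).astype(int); x0,y0=max(u[0]-60,0),max(u[1]-60,0); a1=c[y0:y0+120,x0:x0+120]; print(u)
c2,_,_=load("scene"); a2=c2[150:270,300:420]
cv2.imwrite("pics/f.png",np.hstack([cv2.resize(a,(396,396),interpolation=cv2.INTER_CUBIC) for a in (a1,a2)]))
w=np.load("w2.npz"); f=lambda p,z:atz(w["K"],w["T"],np.array(p)/1.4,z)
print("closed handle tip/base",f((680,367),83),f((668,437),83))
w=np.load("w1.npz"); f=lambda p,z:atz(w["K"],w["T"],np.array(p)/1.4,z)
print("tipbox",[f(p,61) for p in [(545,60),(565,182),(728,135),(722,8)]])
A=np.array([612.5,365])
def F(b,r=52,ex=0):
    u=np.array([-np.sin(b),-np.cos(b)]);v=np.array([-np.cos(b),np.sin(b)])
    return A+r*u+v*(7-ex+11*abs(np.cos(b))+14.5*abs(np.sin(b)))
S=F(1.645,52,-14); print("S",S)
for b in (1.645,1.4,1.1,.8,.5,.25,.08,-.02): p=F(b); print(b,p,(np.r_[(p-S)[0],-(p-S)[1]]/750).round(3))
plan([(np.array([585.,-100,230]),Rdown(-2.64)),(np.array([S[0],S[1],180]),Rdown(-np.pi))])
```

```text
now [ 584.8 -359.4  228.6] q [-0.02, 0.8, 0.89, 1.46, -0.65, 1.19, -1.08] F [ 0.4  0.4 -0.9] open 29.6 t 41.65
[278 188]
closed handle tip/base [528.  359.1  83. ] [592.3 361.1  83. ]
tipbox [array([389.1, 424.1,  61. ]), array([477.2, 449. ,  61. ]), array([441.4, 572. ,  61. ]), array([355. , 548.7,  61. ])]
S [563.3 405. ]
1.645 [562.3 391.1] [-0.  0.]
1.4 [557.3 379. ] [-0.  0.]
1.1 [554.9 363.6] [-0.   0.1]
0.8 [557.7 346.8] [-0.   0.1]
0.5 [566.9 330.7] [0.  0.1]
0.25 [579.1 319.9] [0.  0.1]
0.08 [589.3 314.7] [0.  0.1]
-0.02 [595.3 312.6] [0.  0.1]
[-0.078, -0.153, -0.004, -0.001, -0.002, -0.979] rows 4 -> [ 584. -229.  227.]
[0.003, -0.172, -0.004, -0.001, -0.002, -0.979] rows 4 -> [ 585. -100.  230.]
[0.149, -0.302, 0.033, 0.0, 0.0, 0.502] rows 6 -> [574. 153. 205.]
[0.07, -0.33, 0.033, 0.0, 0.0, 0.502] rows 6 -> [563. 405. 180.]
```

View pics/f.png

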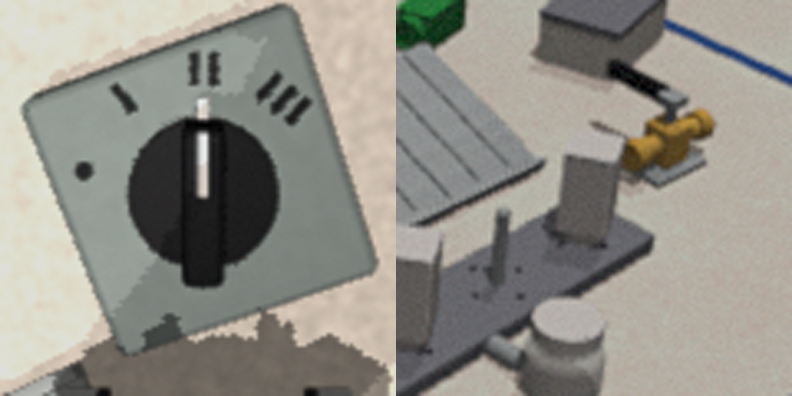

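The selector points at two bars (pointer (203,105)), and the valve is still square across its pipe. Now to open the valve.

Run:
```python
from h import *
A=np.array([611.5,364])
def F(b,r=52,ex=0):
    u=np.array([-np.sin(b),-np.cos(b)]);v=np.array([-np.cos(b),np.sin(b)])
    return A+r*u+v*(7-ex+11*abs(np.cos(b))+14.5*abs(np.sin(b)))
S=np.array([560,405.])
print([np.round(np.r_[(F(b)-S)[0],-(F(b)-S)[1]]/750,3).tolist() for b in (1.645,1.4,1.1,.8,.5,.25,.08,0)])
plan([(np.array([575.,0,230]),Rdown(-np.pi)),(np.array([S[0],S[1],200]),Rdown(-np.pi))])
```

```text
[[0.002, 0.02], [-0.005, 0.036], [-0.008, 0.057], [-0.004, 0.079], [0.008, 0.1], [0.024, 0.115], [0.038, 0.122], [0.045, 0.124]]
[-0.23, -0.418, -0.009, -0.003, -0.003, -0.956] rows 8 -> [575.   0. 230.]
[-0.02, -0.54, 0.04, -0.0, -0.0, -0.0] rows 9 -> [560. 405. 200.]
```

Request:
step_arm:
  moves:
    - [-0.23,-0.418,-0.009,0,0,-0.956,-1]
    - [-0.23,-0.418,-0.009,0,0,-0.956,-1]
    - [-0.23,-0.418,-0.009,0,0,-0.956,-1]
    - [-0.23,-0.418,-0.009,0,0,-0.956,-1]
    - [-0.23,-0.418,-0.009,0,0,-0.956,-1]
    - [-0.23,-0.418,-0.009,0,0,-0.956,-1]
    - [-0.23,-0.418,-0.009,0,0,-0.956,-1]
    - [-0.23,-0.418,-0.009,0,0,-0.956,-1]

```text
time_s: 42.55
position: [574.1, 6.9, 227.9]
tool_rot: [-0.001, 1.0, 0.004, -0.001]
force: [0.9, 0.4, 0.6]
opening: -0.3
gripper_force: 0.0
```

Request:
step_arm:
  moves:
    - [-0.02,-0.54,0,0,0,0,-1]
    - [-0.02,-0.54,0,0,0,0,-1]
    - [-0.02,-0.54,0,0,0,0,-1]
    - [-0.02,-0.54,0,0,0,0,-1]
    - [-0.02,-0.54,0,0,0,0,-1]
    - [-0.02,-0.54,0,0,0,0,-1]
    - [-0.02,-0.54,0.04,0,0,0,-1]
    - [-0.02,-0.54,0.04,0,0,0,-1]

```text
time_s: 43.35
position: [559.3, 397.7, 201.1]
tool_rot: [-0.0, 1.0, 0.0, -0.0]
force: [0.4, 0.5, -0.1]
opening: 0.2
gripper_force: 0.0
```

Run:
```python
from h import *
now(); plan([(np.array([560.,405,62]),Rdown(-np.pi))])
```

```text
now [559.3 397.7 201.1] q [-1.16, 0.81, 0.83, 1.48, -0.63, 1.14, -1.79] F [ 0.4  0.5 -0.1] open 0.2 t 43.35
[0.001, -0.01, 0.185, -0.001, 0.002, 0.0] rows 3 -> [560. 405.  62.]
```

Request:
step_arm:
  moves:
    - [0,-0.01,0,0,0,0,-1]
    - [0,-0.01,0.06,0,0,0,-1]
    - [0,-0.01,0.12,0,0,0,-1]
    - [0,-0.01,0.16,0,0,0,-1]
    - [0,-0.01,0.183,0,0,0,-1]
    - [0,-0.01,0.183,0,0,0,-1]
    - [0,-0.01,0.183,0,0,0,-1]

```text
time_s: 44.05
position: [560.6, 403.5, 66.3]
tool_rot: [-0.001, 1.0, -0.0, 0.0]
force: [0.4, 0.6, 0.3]
opening: 0.4
gripper_force: 0.0
```

Request:
step_arm:
  moves:
    - [0.002,0.02,0.004,0,0,0,-1]
    - [-0.005,0.036,0.004,0,0,0,-1]
    - [-0.008,0.057,0.004,0,0,0,-1]
    - [-0.004,0.079,0.004,0,0,0,-1]
    - [0.008,0.1,0.004,0,0,0,-1]
    - [0.024,0.113,0.004,0,0,0,-1]
    - [0.038,0.12,0.004,0,0,0,-1]
    - [0.045,0.122,0.004,0,0,0,-1]

```text
time_s: 44.85
position: [594.6, 311.0, 62.2]
tool_rot: [-0.0, 1.0, -0.001, -0.001]
force: [-28.1, -1.1, 15.7]
opening: -0.2
gripper_force: 14.3
```

Request:
step_arm:
  moves:
    - [0.004,0,0,0,0,0,-1]
    - [0.004,0,0,0,0,0,-1]
    - [0.004,0,0,0,0,0,-1]

```text
time_s: 45.15
position: [594.4, 311.2, 61.7]
tool_rot: [0.0, 1.0, 0.0, -0.003]
force: [-23.3, -6.9, 14.2]
opening: -0.2
gripper_force: 11.4
```

Request:
step_arm:
  moves:
    - [-0.02,0,0,0,0,0,-1]
    - [-0.05,0,0,0,0,0,-1]
    - [-0.06,0,-0.05,0,0,0,-1]
    - [-0.08,0,-0.11,0,0,0,-1]
    - [-0.12,0,-0.17,0,0,0,-1]
    - [-0.15,0.03,-0.22,0,0,0,-1]
    - [-0.15,0.03,-0.24,0,0,0,-1]
    - [-0.15,0.03,-0.24,0,0,0,-1]

```text
time_s: 45.95
position: [485.3, 289.8, 244.8]
tool_rot: [-0.002, 1.0, 0.0, 0.002]
force: [0.8, 0.4, -0.7]
opening: -0.0
gripper_force: 0.0
```

Run:
```python
from h import *
now(); c,K,T=wristcam(); A=np.array([611.5,364])
def val(p):
    u=K@(T@np.r_[p,1])[:3]; u=(u[:2]/u[2]); i=u.round().astype(int); return i.tolist(), int(c[i[1],i[0]].max()) if 0<=i[0]<560 and 0<=i[1]<420 else None
for r in (20,40,60,75,90): print(r,"open",val([A[0]-.075*r,A[1]-r,83.]),"closed",val([A[0]-r,A[1]+.0*r,83.]))
# fit the dark bar
g=c.max(2); u0,_=val([A[0]-4,A[1]-44,83.]); x0,y0=u0[0]-45,u0[1]-30; m=(g[y0:y0+60,x0:x0+90]<45).astype(np.uint8)
n,l,s,ce=cv2.connectedComponentsWithStats(m)
for i in range(1,n):
    if s[i,4]>60:
        ys,xs=np.where(l==i); rc=cv2.minAreaRect(np.c_[xs+x0,ys+y0].astype(np.float32)); b=cv2.boxPoints(rc)
        print(s[i],[atz(K,T,q,83.)[:2].round(1).tolist() for q in b])
```

```text
now [485.3 289.8 244.8] q [-1.27, 0.58, 0.94, 1.78, -0.54, 1.05, -1.7] F [ 0.8  0.4 -0.7] open -0.0 t 45.95
20 open ([221, 58], 41) closed ([201, 80], 70)
40 open ([243, 60], 41) closed ([202, 102], 220)
60 open ([265, 61], 41) closed ([204, 124], 219)
75 open ([281, 63], 31) closed ([205, 140], 220)
90 open ([298, 64], 215) closed ([206, 155], 220)
[   8   18   76   20 1258] [[603.2, 354.4], [617.7, 352.8], [615.1, 284.6], [600.4, 285.2]]
```

Run:
```python
from h import *
np.set_printoptions(precision=1,suppress=True)
for n in ("scene","top"):
    c,K,T=load(n); g=c.min(2).astype(int)
    for k in (1,3,4):
        f=np.array([*PEG[k],112.,1]); u=K@(T@f)[:3]; u=(u[:2]/u[2]); i=u.round().astype(int)
        w=g[i[1]-16:i[1]+17,i[0]-16:i[0]+17]; t=w[15:18,15:18].mean(); m=(abs(w-t)<22).astype(np.uint8)
        m=cv2.morphologyEx(m,cv2.MORPH_OPEN,np.ones((3,3),np.uint8)); nn,l,s,ce=cv2.connectedComponentsWithStats(m); j=l[16,16]
        print(n,k,t,s[j],atz(K,T,ce[j]+i-16,112.)[:2],PEG[k])
```

```text
scene 1 165.33333333333334 [  0   0  33  33 571] [635.  201.9] (661, 195)
scene 3 164.55555555555554 [  7  11  19  11 166] [667.2 -24.7] (668, -25)
scene 4 165.22222222222223 [  7   7  26  16 280] [ 676.  -124.9] (671, -135)
top 1 136.22222222222223 [  0   0  33  33 615] [679.5 202.4] (661, 195)
top 3 136.11111111111111 [  3   0  30  26 460] [691.7 -29.5] (668, -25)
top 4 136.77777777777777 [  0   0  33  33 542] [ 690.3 -141.2] (671, -135)
```

```bash
python3 -c "
from plant import *
print(sign_off())"
```

```text
the job is handed in; nothing more can be done
None
```

I shut the valve, put all three white bottles upside down on pegs of their own, turned the selector to two bars, opened the valve again, and handed the job in at about 46 s; sign-off returned no verdict.

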